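# Probe the heater well and fit the matching thermometer

## Robot

A 6-joint arm with a two-finger parallel gripper is mounted at the origin on the work surface. World frame = base frame: x ahead of the robot, y to its left, z up, the work surface at z = 0. Lengths are in m, angles in rad, forces in N, time in s.
With the tool pointing down it reaches from about 0.225 to 0.875 m from the base axis. Payload 3.4 kg.
Tool frame: the origin (TCP) lies midway between the tips of the shut fingers; the grasp point (between the pads) lies 19 mm behind it (ctrl.pinch_z is the x of the grasp point in the tool frame, in m); x points along the fingers, y is the direction in which the jaws open and shut, and the axes are right-handed (so a half turn about x gives the same grasp; the last joint's range is limited). The gripper opens to 85 mm and grips with 20 to 120 N. Pads are 22 mm wide; open, the fingers measure 114 mm over their backs; the gripper's body (76 mm by 85 mm) begins 54 mm behind the grasp point. The pads swing forward as they close: fully open they stand 13 mm farther back than shut.
Start: joints at [1.011, 0.276, 1.505, -0, 1.361, -0.121], TCP at [0.244, 0.521, 0.202] pointing down, gripper open.
Joint ranges: [-2.89, 2.89], [-0.75, 2.08], [0.22, 2.7], [-1.18, 4.32], [0.11, 2.71], [-2.7, 2.7]. Speed limits (rad/s): [2.57, 2.57, 3.14, 3.14, 3.14, 3.14].

## Interface

Orientations are given as a unit quaternion [x, y, z, w].
In Python, from cell import ctrl, viewer, spotter gives the robot as it stands.
- The arm moves only by the tool jog_arm, never from a script. Its argument "moves" is a list of rows, each a list of 7 numbers: the shift along the world's x, y, z in mm, then the turn, a rotation vector about the world's x, y, z in degrees, then the opening, from 0 (shut) to 1 (fully open). A call has exactly 10 rows; each row shifts and turns the commanded pose from where the row before left it; what a row does not reach is not made up. A row lasts 1/10 s, in which the tool goes at most 50 mm and 8.59 degrees, less where a joint would pass 70% of its speed; a pose out of reach is approached as far as the arm can. A call with a gripper value outside its range is refused whole. The fingers move at their own pace and stop on an object; "force" is the grip in N (left out, the last holds). Time passes only in rows, so rows that do not move let the fingers close, or fill a call up. It gives the time, the measured TCP pose, the force and the opening at its end, in the units of the state.
- ctrl.get_state(): the state, without advancing time (a new reading comes with each control period).
- viewer.get_image(name): name is "scene" or "top" or "wrist"; returns (picture, depth): 480x640x3 uint8, red, green, blue; 480x640 float32, m along the optical axis (not along the pixel's ray), 0 where there is no reading.
- viewer.get_calibration(name): a dict with "fx", "fy", "cx", "cy" (pixels), "cam_to_world" (4x4, takes a point from camera to world coordinates); the wrist camera has in their place "T_tool_cam" (4x4, takes a point from camera to tool coordinates, whose origin is the TCP and whose axes are the tool frame's). Camera axes: x right, y up, looking along -z (the intrinsics and any distortion apply to the point x, -y, -z); pixel columns grow to the right and rows downward; lengths in m; the calibration is good to about 2 mm. The wrist camera is an equidistant fisheye: a pixel r from the principal point sees the ray r / f radians off the axis. A picture is of the moment at which its call begins: read the wrist's pose just before it. get_calibration takes no time and is no camera call.
- ctrl.job_done(): hands the job in, once; it reports no verdict.
Trained networks look in the newest picture that a camera, given by its name, has taken for a name from the list of things; names that differ only in an ending like _2 or _b are one class to them, and where a whole thing is asked for, a point or a joint stands for the part that bears it (a point fixed in the world has none). Each returns a list of dicts, best first, with "score" (0 to 1); they miss things now and then, are a little off and sometimes report something else, mostly with a low value. They report only what shows in the picture. A call takes as long as a camera call.
- spotter.boxes_of(camera, label): "rect" ([left, top, right, bottom] in pixels, round what is visible of it).
The state is a dict: "t": time; "qpos": joint angles; "qd": joint speeds; "tau": joint torques, N m; "ee_pos": TCP position; "ee_rot": TCP orientation; "force": force on the tool from outside, world axes, zero at the start; "torque": the same for the moment, N m; "opening": finger opening in m.
Only numpy, scipy, OpenCV 4.12 (cv2) and the standard library are available. Lean on these libraries where they do the work, as an engineer would, in place of code of your own. Each camera call takes 0.05 s, during which the arm holds its last target.

## Task

Feel the bottom of the heater block's empty, ringed thermometer well with the depth rod before any thermometer leaves the rack, and stand the rod back upright in a hole of the red rack. Then put into the well the one thermometer whose thick sheath is as long as the well is deep, so that its tip rests on the bottom with the sheath's shoulder level with the block's face, and let it go there; let go of no other in the well. Leave the other thermometers in the rack and do not disturb the sample tubes, the bottle, the mortar, the beaker or the jar.

Things in the scene. Friction and masses are not known exactly. Their poses are not given: they have to be found in the camera images.
- depth_rod: Depth rod: plain steel rod 10 mm diameter, 88 mm long, with a fine groove every 10 mm, and on top a knurled handle 20 mm diameter and 36 mm long (88 to 124 mm above the tip; no dial). Loose, stands tip down in the rack. Origin at the centre of the flat tip, z up along the rod. About 0.09 to 0.14 kg.
- rod_tip (a point): Centre of the depth rod's flat lower tip.
- well: Mouth of the thermometer well: the one empty well of the heater block, with a thin ring engraved round it. Origin at the centre of the mouth, level with the block's face (105 mm above the bench). Bore 17 mm diameter, vertical, 2 mm chamfer; flat bottom on a spacer disc, rigid. Its depth cannot be seen: it is 36, 46, 56 or 66 mm below the face, whichever spacer was left in it, and is any of these in each run.
- heater: Dry-block heater, fixed: grey housing 190 mm wide along y, from 130 mm before (-x, sloping control panel) to 87 mm behind the origin, 95 mm high; a bored aluminium block 96 by 96 mm rises in it to 105 mm. Origin on the bench under the centre of the block; the four wells lie at x = +-20, y = +-20 mm. Stands left or right of the rack, turned up to 0.4 rad.
- rack: Red test-tube rack, fixed: 240 mm long along its x, 60 mm wide, 46 mm high, two plates between end walls, five 17 mm holes in a row along x at -88, -44, 0, 44 and 88 mm. Origin on the bench under its centre. Things in it stand on the bottom of the holes, 6 mm above the bench. Turned up to 0.6 rad. Holds the four thermometers and the depth rod in any order; neighbours are 44 mm apart.
- thermometer_36: Steel dial thermometer with a 36 mm sheath; loose, stands tip down in the rack. Origin at the centre of the tip, z up along the stem. From the tip: sheath 14 mm diameter (nose tapered over the first 4 mm to 9.6 mm) up to its shoulder at 36 mm; neck 9 mm diameter to 70 mm; nut 15 mm diameter to 78 mm; round dial 28 mm diameter, 14 mm thick, its white face up, top at 92 mm. Best taken by the dial's rim. About 0.04 to 0.09 kg.
- thermometer_46: Steel dial thermometer with a 46 mm sheath; loose, stands tip down in the rack. Origin at the centre of the tip, z up along the stem. From the tip: sheath 14 mm diameter (nose tapered over the first 4 mm to 9.6 mm) up to its shoulder at 46 mm; neck 9 mm diameter to 80 mm; nut 15 mm diameter to 88 mm; round dial 28 mm diameter, 14 mm thick, its white face up, top at 102 mm. Best taken by the dial's rim. About 0.04 to 0.09 kg.
- thermometer_56: Steel dial thermometer with a 56 mm sheath; loose, stands tip down in the rack. Origin at the centre of the tip, z up along the stem. From the tip: sheath 14 mm diameter (nose tapered over the first 4 mm to 9.6 mm) up to its shoulder at 56 mm; neck 9 mm diameter to 90 mm; nut 15 mm diameter to 98 mm; round dial 28 mm diameter, 14 mm thick, its white face up, top at 112 mm. Best taken by the dial's rim. About 0.04 to 0.09 kg.
- thermometer_66: Steel dial thermometer with a 66 mm sheath; loose, stands tip down in the rack. Origin at the centre of the tip, z up along the stem. From the tip: sheath 14 mm diameter (nose tapered over the first 4 mm to 9.6 mm) up to its shoulder at 66 mm; neck 9 mm diameter to 100 mm; nut 15 mm diameter to 108 mm; round dial 28 mm diameter, 14 mm thick, its white face up, top at 122 mm. Best taken by the dial's rim. About 0.04 to 0.09 kg.
- shoulder_36 (a point): Centre of the shoulder (upper end of the thick sheath) of the thermometer with the 36 mm sheath.
- shoulder_46 (a point): Centre of the shoulder (upper end of the thick sheath) of the thermometer with the 46 mm sheath.
- shoulder_56 (a point): Centre of the shoulder (upper end of the thick sheath) of the thermometer with the 56 mm sheath.
- shoulder_66 (a point): Centre of the shoulder (upper end of the thick sheath) of the thermometer with the 66 mm sheath.
- tube_1: Capped sample tube hanging by its cap in one of the other wells; loose. Origin at the centre of the cap's underside, on the block's face; cap 21 mm diameter, 15 mm high; tube 30 mm long below it. Leave alone.
- tube_2: Capped sample tube hanging by its cap in one of the other wells; loose. Origin at the centre of the cap's underside, on the block's face; cap 21 mm diameter, 15 mm high; tube 30 mm long below it. Leave alone.
- tube_3: Capped sample tube hanging by its cap in one of the other wells; loose. Origin at the centre of the cap's underside, on the block's face; cap 21 mm diameter, 15 mm high; tube 30 mm long below it. Leave alone.
- reagent_bottle: Amber bottle, 60 mm diameter, 175 mm high, upright between rack and heater; loose; origin under its centre. Leave alone.
- mortar: White mortar, 92 mm diameter, 52 mm high, with its pestle leaning out 52 mm to its -x side, up to 80 mm high; loose; origin under its centre. Leave alone.
- beaker: Glass beaker, 68 mm diameter, 85 mm high; loose; origin under its centre. Leave alone.
- jar: Glass jar with a black cap, 60 mm diameter, 70 mm high; loose; origin under its centre. Leave alone.

How it is judged:
By the outcome, as a careful person would: the job done as asked, in the order asked, and still so for the second after the job is handed in, with the robot touching nothing.
It also fails if it takes over 72 s, if anything falls off the work surface, if the arm or the gripper's body presses on something with over 40 N, if the wrist force passes 120 N, or if a joint passes its speed limit or range.

## Working session

There is one attempt and no reset: what is moved stays moved. The work goes in short steps, Python scripts to look and compute and a tool call to move; the robot and the scene stay as the last step left them, time stands still between calls to the robot, and variables do not carry over. Pictures are saved under pics/ and viewed, and the job is handed in when it is done.

Besides the shell and the picture viewer there is one more tool, called after ">>>" as name(argument=value, ...), one argument or row to a line, values as JSON. jog_arm: Moves the arm, as the interface text tells. Its arguments: {"type":"object","properties":{"moves":{"type":"array"},"force":{"type":"number"}},"required":["moves"]}

```bash
mkdir -p pics; ls; python3 - <<'E'
from cell import ctrl, viewer, spotter
import cv2,numpy as np
s=ctrl.get_state(); print({k:np.round(v,3) for k,v in s.items()}, ctrl.pinch_z)
for n in ["scene","top"]:
    im,d=viewer.get_image(n); cv2.imwrite(f"pics/{n}0.png",im[:,:,::-1]); np.save(f"pics/{n}0.npy",d)
    c=viewer.get_calibration(n); print(n,{k:np.round(v,4) for k,v in c.items()})
print(viewer.get_calibration("wrist"))
E
```

```text
pics
{'t': np.float64(0.0), 'qpos': array([ 1.011,  0.277,  1.506, -0.   ,  1.361, -0.121]), 'qd': array([-0.001, -0.001, -0.001, -0.001,  0.   , -0.001]), 'tau': array([ 2.0000e-03, -4.1678e+01, -2.4581e+01,  0.0000e+00,  1.1000e-02,
        0.0000e+00]), 'ee_pos': array([0.244, 0.52 , 0.201]), 'ee_rot': array([ 0.153,  0.69 , -0.155,  0.69 ]), 'force': array([-0.606,  1.028, -0.233]), 'torque': array([ 0.018,  0.053, -0.028]), 'opening': np.float64(0.086)} -0.0187
scene {'fx': np.float64(486.9072), 'fy': np.float64(486.9072), 'cx': np.float64(323.6253), 'cy': np.float64(238.5834), 'cam_to_world': array([[ 8.017e-01, -4.403e-01,  4.043e-01,  9.354e-01],
       [ 5.977e-01,  5.911e-01, -5.416e-01, -4.603e-01],
       [-5.000e-04,  6.758e-01,  7.371e-01,  6.731e-01],
       [ 0.000e+00,  0.000e+00,  0.000e+00,  1.000e+00]])}
top {'fx': np.float64(493.5465), 'fy': np.float64(493.5465), 'cx': np.float64(315.4456), 'cy': np.float64(242.0692), 'cam_to_world': array([[-0.0018,  0.9926, -0.1211,  0.5137],
       [-0.9999, -0.0034, -0.0132, -0.0115],
       [-0.0135,  0.121 ,  0.9926,  0.8641],
       [ 0.    ,  0.    ,  0.    ,  1.    ]])}
{'fx': 371.64829954431775, 'fy': 371.64829954431775, 'cx': 320.5229944558747, 'cy': 233.61400511596108, 'T_tool_cam': array([[ 5.43308916e-05,  2.74837089e-01, -9.61490807e-01,
        -1.70631530e-01],
       [ 9.99999905e-01,  4.00216558e-04,  1.70906720e-04,
         2.89812023e-04],
       [ 4.31776046e-04, -9.61490725e-01, -2.74837042e-01,
        -6.91583589e-02],
       [ 0.00000000e+00,  0.00000000e+00,  0.00000000e+00,
         1.00000000e+00]])}
```

View pics/scene0.png

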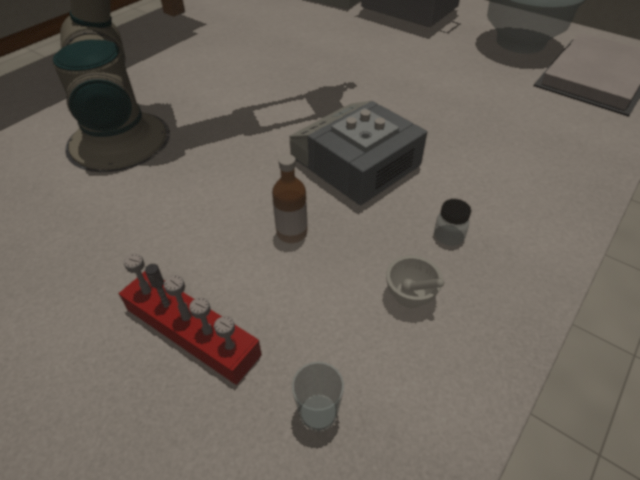

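View pics/top0.png

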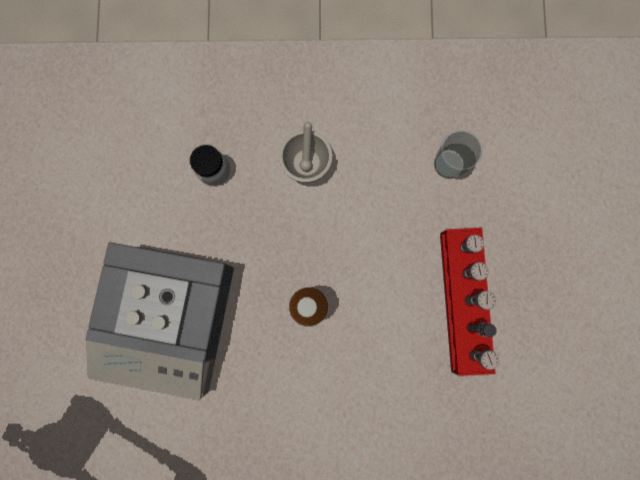

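```bash
cat > h.py <<'E'
import numpy as np,cv2
from cell import ctrl, viewer, spotter
def cloud(n,d):
    c=viewer.get_calibration(n); v,u=np.mgrid[0:480,0:640]
    P=np.stack([(u-c["cx"])/c["fx"]*d,-(v-c["cy"])/c["fy"]*d,-d],-1)
    return P@c["cam_to_world"][:3,:3].T+c["cam_to_world"][:3,3]
def ray(n,u,v,z):
    c=viewer.get_calibration(n); T=c["cam_to_world"]
    r=T[:3,:3]@np.array([(u-c["cx"])/c["fx"],-(v-c["cy"])/c["fy"],-1]); o=T[:3,3]
    return o+r*(z-o[2])/r[2]
def proj(n,p):
    c=viewer.get_calibration(n); T=c["cam_to_world"]; q=T[:3,:3].T@(np.array(p)-T[:3,3])
    return c["cx"]+c["fx"]*q[0]/-q[2], c["cy"]-c["fy"]*q[1]/-q[2]
E
python3 - <<'E'
from h import *
for n in ["top","scene"]:
    im=cv2.imread(f"pics/{n}0.png"); d=np.load(f"pics/{n}0.npy"); P=cloud(n,d)
    b,g,r=[im[:,:,i].astype(int) for i in range(3)]
    red=(r>110)&(g<60)&(b<60)
    Q=P[red]; Q=Q[(Q[:,2]>.04)&(Q[:,2]<.052)]
    rc=cv2.minAreaRect((Q[:,:2]*1000).astype(np.float32)); print(n,"rack",len(Q),np.median(Q[:,2]),rc)
    # heater block face
    Z=P[...,2]; m=(np.abs(Z-.105)<.004)&(P[...,1]>.1)&(P[...,0]>.2)&(P[...,0]<.7)
    m=m&(r>100)
    Q=P[m]; 
    if len(Q): print("block",len(Q),np.median(Q[:,2]),cv2.minAreaRect((Q[:,:2]*1000).astype(np.float32)))
im=cv2.imread("pics/top0.png")
a=cv2.resize(im[220:410,80:245],None,fx=4,fy=4,interpolation=2)[:600]
b=cv2.resize(im[215:390,420:520],None,fx=4,fy=4,interpolation=2)[:600]
cv2.imwrite("pics/ca.png",a);cv2.imwrite("pics/cb.png",cv2.resize(im[215:390,420:520],None,fx=3.4,fy=3.4,interpolation=2))
im=cv2.imread("pics/scene0.png")
cv2.imwrite("pics/cc.png",cv2.resize(im[240:390,110:270],None,fx=4,fy=4,interpolation=2))
E
```

```text
top rack 3404 0.045904035356446826 ((517.07470703125, -253.66961669921875), (238.05458068847656, 60.277915954589844), 2.6130552291870117)
block 3138 0.1040863929107747 ((506.7283630371094, 250.84747314453125), (96.54422760009766, 95.99939727783203), 79.55299377441406)
scene rack 1766 0.045892787493366616 ((517.1383056640625, -252.44349670410156), (237.67742919921875, 57.84931564331055), 2.6590094566345215)
block 768 0.10502672816203257 ((507.0978088378906, 582.51025390625), (768.66650390625, 107.46841430664062), 89.70904541015625)
```

View pics/ca.png

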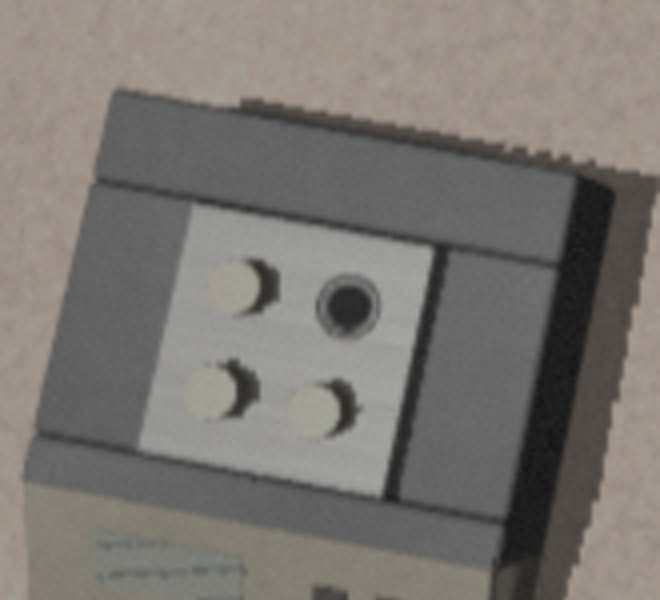

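View pics/cb.png

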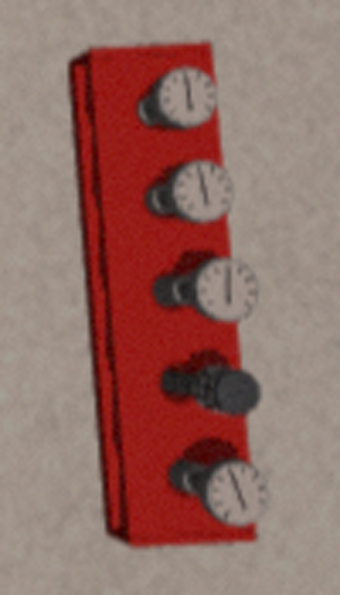

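View pics/cc.png

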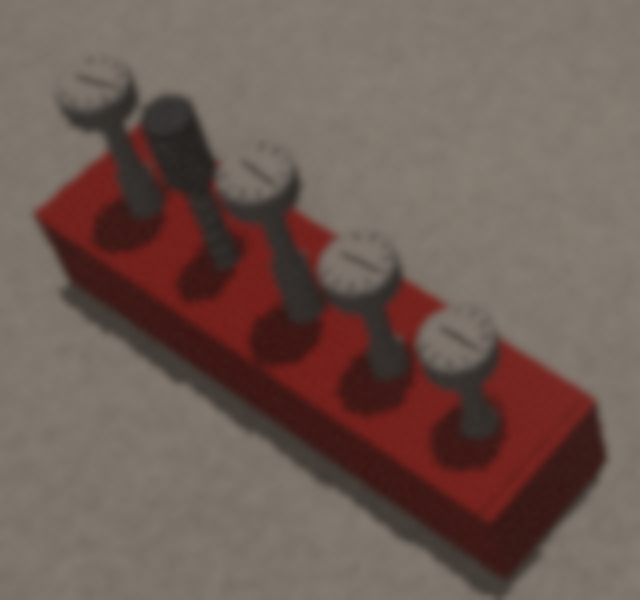

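```bash
python3 - <<'E'
from h import *
print("well ray",ray("top",167,296.75,.105))
d=np.load("pics/top0.npy"); P=cloud("top",d)
m=(P[...,2]>.06)&(P[...,1]<-.2)&(P[...,0]<.65)&(P[...,0]>.38)&(np.mgrid[0:480,0:640][1]<520)
n,l,st,ce=cv2.connectedComponentsWithStats(m.astype(np.uint8))
for i in range(1,n):
    if st[i,4]<20: continue
    Q=P[l==i]; h=np.percentile(Q[:,2],90); T=Q[np.abs(Q[:,2]-np.median(Q[Q[:,2]>h-.006][:,2]))<.003]
    (c,r)=cv2.minEnclosingCircle((T[:,:2]*1000).astype(np.float32))
    print(st[i],"top z",np.round(np.median(T[:,2])*1000,1),"mean",np.round(T.mean(0)*1000,1),"circ",np.round(c,1),round(r,1))
d=np.load("pics/scene0.npy"); P=cloud("scene",d)
for s in (-88,-44,0,44,88):
    c=np.array([.517+s*.000999,-.253+s*.0000456]); 
    m=(np.hypot(P[...,0]-c[0],P[...,1]-c[1])<.022)&(P[...,2]>.075); Q=P[m]
    print(s,c,len(Q),np.percentile(Q[:,2],[50,80,95]).round(4), Q[Q[:,2]>np.percentile(Q[:,2],85)-.003].mean(0).round(4))
E
```

```text
well ray [0.52250842 0.22667078 0.105     ]
[464 235  20  18 280] top z 98.2 mean [ 604.  -249.    98.1] circ [ 604.4 -249.3] 14.3
[468 263  21  18 294] top z 108.3 mean [ 560.  -251.1  108.2] circ [ 560.1 -251.4] 14.0
[469 291  27  19 365] top z 128.0 mean [ 516.3 -253.1  128.1] circ [ 516.3 -253.5] 13.8
[472 323  25  15 263] top z 129.8 mean [ 472.5 -255.2  129.8] circ [ 472.2 -255.5] 10.5
[474 350  25  20 362] top z 118.0 mean [ 428.8 -257.2  118. ] circ [ 428.6 -257.4] 14.1
-88 [ 0.429088  -0.2570128] 363 [0.117  0.1187 0.1194] [ 0.4302 -0.2577  0.1181]
-44 [ 0.473044  -0.2550064] 378 [0.1185 0.1293 0.1307] [ 0.4738 -0.2553  0.1295]
0 [ 0.517 -0.253] 429 [0.127  0.1284 0.1294] [ 0.5177 -0.2534  0.128 ]
44 [ 0.560956  -0.2509936] 365 [0.1075 0.1087 0.1095] [ 0.5614 -0.2514  0.1082]
88 [ 0.604912  -0.2489872] 359 [0.0976 0.0988 0.0998] [ 0.6053 -0.2491  0.0981]
```

```bash
python3 - <<'E'
from h import *
from scipy.spatial.transform import Rotation as R
s=ctrl.get_state(); M=R.from_quat(s["ee_rot"]).as_matrix(); print(M.round(4)); y=M[:,1]; print("tool y az",np.degrees(np.arctan2(y[1],y[0])), s["ee_pos"], ctrl.pinch_z)
d=np.load("pics/top0.npy"); P=cloud("top",d); Q=P[300:315,300:315].reshape(-1,3); print("bottle",np.median(Q,0))
E
```

```text
[[-9.000e-04  4.248e-01  9.053e-01]
 [-1.400e-03  9.053e-01 -4.248e-01]
 [-1.000e+00 -1.600e-03 -2.000e-04]]
tool y az 64.85961799189214 [0.24398843 0.5200958  0.20153545] -0.0187
bottle [0.50720593 0.00954987 0.17464779]
```

>>> jog_arm(
  moves=[
    [12,-43,5,0,0,2.774,1],
    [12,-43,5,0,0,2.774,1],
    [12,-43,5,0,0,2.774,1],
    [12,-43,5,0,0,2.774,1],
    [12,-43,5,0,0,2.774,1],
    [12,-43,5,0,0,2.774,1],
    [12,-43,5,0,0,2.774,1],
    [12,-43,5,0,0,2.774,1],
    [12,-43,5,0,0,2.774,1],
    [12,-43,5,0,0,2.774,1],
  ],
  force=40,
)

```text
t: 1.1
ee_pos: [0.3641, 0.0889, 0.2524]
ee_rot: [-0.017, 0.707, 0.017, 0.707]
force: [0.9, 0.3, -0.8]
opening: 0.0854
```

>>> jog_arm(
  moves=[
    [14,-43,-5,0,0,0,1],
    [14,-43,-5,0,0,0,1],
    [14,-43,-5,0,0,0,1],
    [14,-43,-5,0,0,0,1],
    [14,-43,-5,0,0,0,1],
    [14,-43,-5,0,0,0,1],
    [14,-43,-5,0,0,0,1],
    [10,-44,-5,0,0,0,1],
    [0,0,0,0,0,0,1],
    [0,0,0,0,0,0,1],
  ],
)

```text
t: 2.1
ee_pos: [0.4718, -0.2548, 0.2112]
ee_rot: [-0.015, 0.708, 0.016, 0.706]
force: [-0.1, 0.4, -0.9]
opening: 0.0853
```

>>> jog_arm(
  moves=[
    [0.6,-0.6,-10,0,0,0,1],
    [0,0,-20,0,0,0,1],
    [0,0,-20,0,0,0,1],
    [0,0,-20,0,0,0,1],
    [0,0,-20,0,0,0,1],
    [0,0,-15,0,0,0,1],
    [0,0,-10,0,0,0,1],
    [0,0,-4,0,0,0,1],
    [0,0,0,0,0,0,1],
    [0,0,0,0,0,0,1],
  ],
)

```text
t: 3.1
ee_pos: [0.4734, -0.2551, 0.094]
ee_rot: [-0.016, 0.707, 0.016, 0.707]
force: [0.0, -0.6, -0.2]
opening: 0.0855
```

```bash
python3 - <<'E'
from h import *
im,d=viewer.get_image("wrist"); cv2.imwrite("pics/w1.png",im[:,:,::-1])
im,d=viewer.get_image("scene"); cv2.imwrite("pics/s1.png",cv2.resize(im[200:400,60:320,::-1],None,fx=3,fy=3))
E
```

```text
(no output)
```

View pics/w1.png

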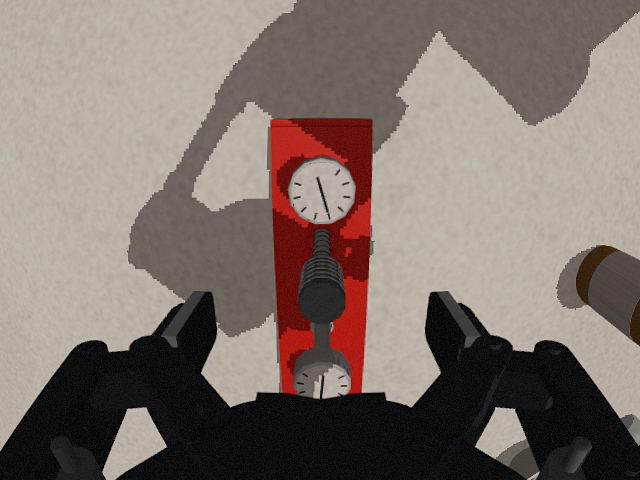

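View pics/s1.png

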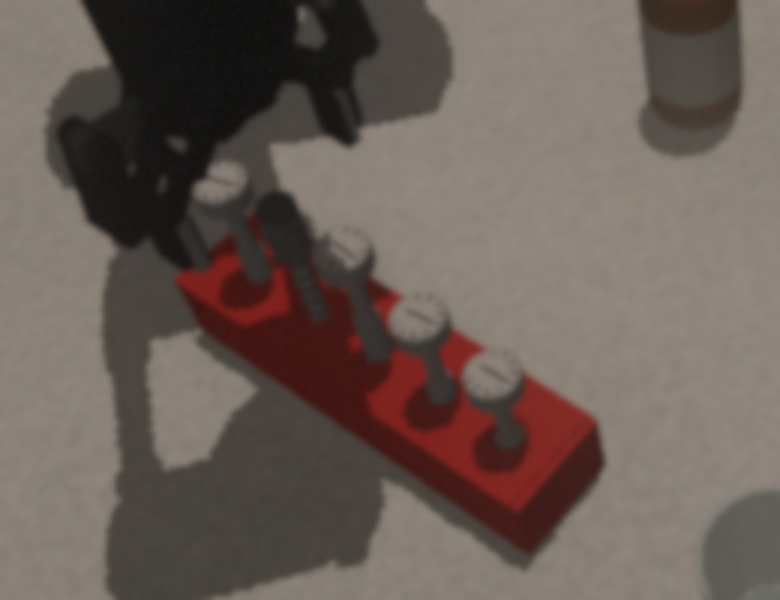

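>>> jog_arm(
  moves=[
    [0,0,-2,0,0,0,0.5],
    [0,0,0,0,0,0,0.3],
    [0,0,0,0,0,0,0.1],
    [0,0,0,0,0,0,0],
    [0,0,0,0,0,0,0],
    [0,0,0,0,0,0,0],
    [0,0,0,0,0,0,0],
    [0,0,0,0,0,0,0],
    [0,0,0,0,0,0,0],
    [0,0,0,0,0,0,0],
  ],
  force=40,
)

```text
t: 4.2
ee_pos: [0.4731, -0.2552, 0.0915]
ee_rot: [-0.016, 0.707, 0.016, 0.707]
force: [-0.3, -0.6, 2.9]
opening: 0.0177
```

>>> jog_arm(
  moves=[
    [0,0,10,0,0,0,0],
    [0,0,15,0,0,0,0],
    [0,0,20,0,0,0,0],
    [0,0,25,0,0,0,0],
    [0,0,25,0,0,0,0],
    [0,0,25,0,0,0,0],
    [0,0,25,0,0,0,0],
    [0,0,25,0,0,0,0],
    [0,0,20,0,0,0,0],
    [0,0,10,0,0,0,0],
  ],
)

```text
t: 5.2
ee_pos: [0.4733, -0.2553, 0.2935]
ee_rot: [-0.017, 0.706, 0.015, 0.708]
force: [0.0, -0.9, -0.9]
opening: 0.0175
```

```bash
python3 - <<'E'
from h import *
im,d=viewer.get_image("wrist"); cv2.imwrite("pics/w2.png",im[:,:,::-1])
im,d=viewer.get_image("scene"); cv2.imwrite("pics/s2.png",cv2.resize(im[100:400,0:320,::-1],None,fx=2,fy=2))
print(ctrl.get_state()["ee_pos"],ctrl.get_state()["force"])
E
```

```text
[ 0.47333136 -0.25535227  0.29264964] [ 0.30706849 -0.23818121 -2.06570483]
```

View pics/w2.png

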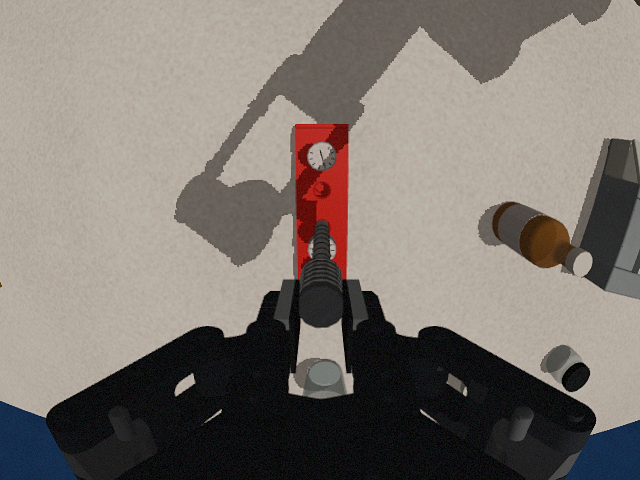

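View pics/s2.png

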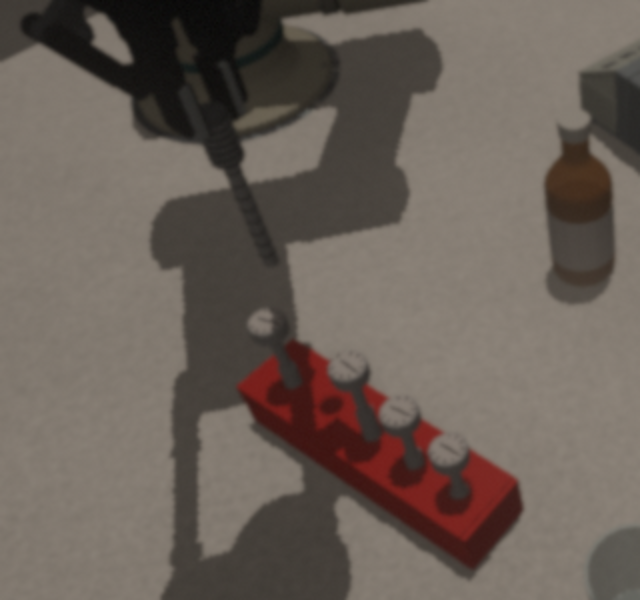

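```bash
cat >> h.py <<'E'
def wproj(p):
    c=viewer.get_calibration("wrist"); T=c["T_tool_cam"]; q=T[:3,:3].T@(np.array(p)-T[:3,3]); v=np.array([q[0],-q[1],-q[2]])
    th=np.arctan2(np.hypot(v[0],v[1]),v[2]); h=np.hypot(v[0],v[1]); return c["cx"]+c["fx"]*th*v[0]/h, c["cy"]+c["fy"]*th*v[1]/h
E
python3 - <<'E'
from h import *
for x in(.0855,.0655,-.0025,-.0385):print(x,[np.round(wproj((x,0,z)),1) for z in(-.005,0,.005)])
print(proj("top",(.4733,-.2553,.207)),proj("scene",(.4733,-.2553,.207)))
im=cv2.imread("pics/w2.png");cv2.imwrite("pics/w2c.png",cv2.resize(im[200:340,260:390],None,fx=4,fy=4,interpolation=2))
E
```

```text
0.0855 [array([320.6, 221.3]), array([320.6, 228.1]), array([320.6, 234.8])]
0.0655 [array([320.6, 228.7]), array([320.6, 235.9]), array([320.6, 243.1])]
-0.0025 [array([320.7, 265.5]), array([320.7, 275.1]), array([320.7, 284.4])]
-0.0385 [array([320.7, 298. ]), array([320.7, 309.2]), array([320.7, 320.1])]
(np.float64(509.12553592241363), np.float64(333.08772828915306)) (np.float64(135.62916297579758), np.float64(231.29690791971444))
```

View pics/w2c.png

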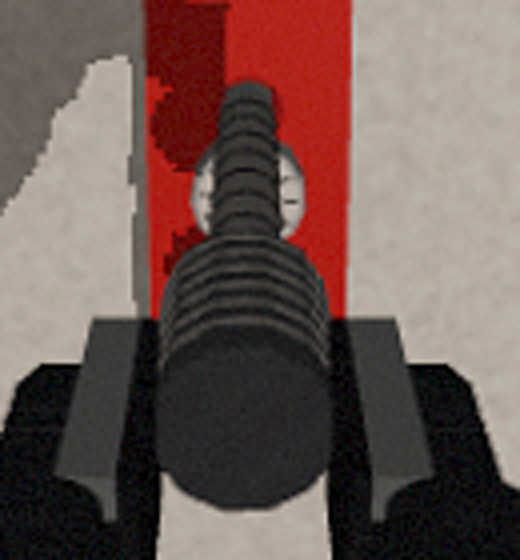

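>>> jog_arm(
  moves=[
    [2,20,0,0,0,0,0],
    [4,35,0,0,0,0,0],
    [4,40,0,0,0,0,0],
    [4,40,0,0,0,0,0],
    [4,40,0,0,0,0,0],
    [4,40,0,0,0,0,0],
    [4,40,0,0,0,0,0],
    [4,40,0,0,0,0,0],
    [4,40,0,0,0,0,0],
    [4,40,0,0,0,0,0],
  ],
)

```text
t: 6.3
ee_pos: [0.5099, 0.1215, 0.2897]
ee_rot: [-0.016, 0.708, 0.016, 0.706]
force: [0.3, 0.3, -1.3]
opening: 0.0177
```

>>> jog_arm(
  moves=[
    [4,40,0,0,0,0,0],
    [4,35,0,0,0,0,0],
    [3.5,22,0,0,0,0,0],
    [0,10.5,0,0,0,0,0],
    [0,0,-10,0,0,0,0],
    [0,0,-20,0,0,0,0],
    [0,0,-20,0,0,0,0],
    [0,0,-10,0,0,0,0],
    [0,0,0,0,0,0,0],
    [0,0,0,0,0,0,0],
  ],
)

```text
t: 7.3
ee_pos: [0.5226, 0.2267, 0.2315]
ee_rot: [-0.016, 0.707, 0.016, 0.707]
force: [0.1, -0.3, -0.8]
opening: 0.0175
```

```bash
python3 - <<'E'
from h import *
print(ctrl.get_state()["ee_pos"],ctrl.get_state()["force"])
for n in("wrist","scene","top"):
  im,d=viewer.get_image(n); cv2.imwrite(f"pics/{n}3.png",im[:,:,::-1]); 
  if n=="scene": cv2.imwrite("pics/s3.png",cv2.resize(im[30:230,260:460,::-1],None,fx=3,fy=3))
E
```

```text
[0.52261186 0.2267195  0.23154399] [ 0.14633227 -0.28961635 -0.76424673]
```

View pics/wrist3.png

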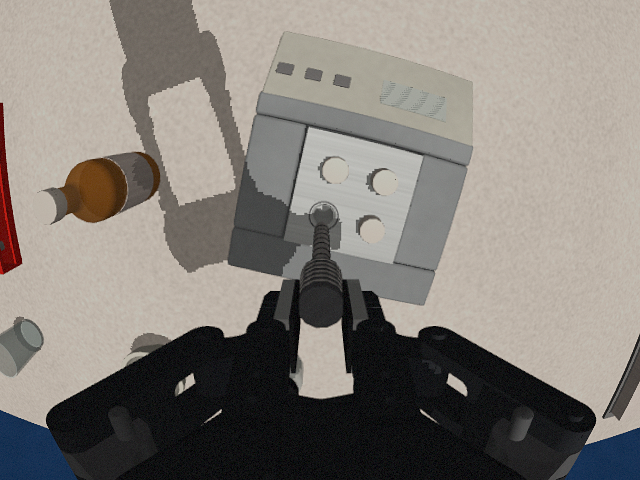

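View pics/s3.png

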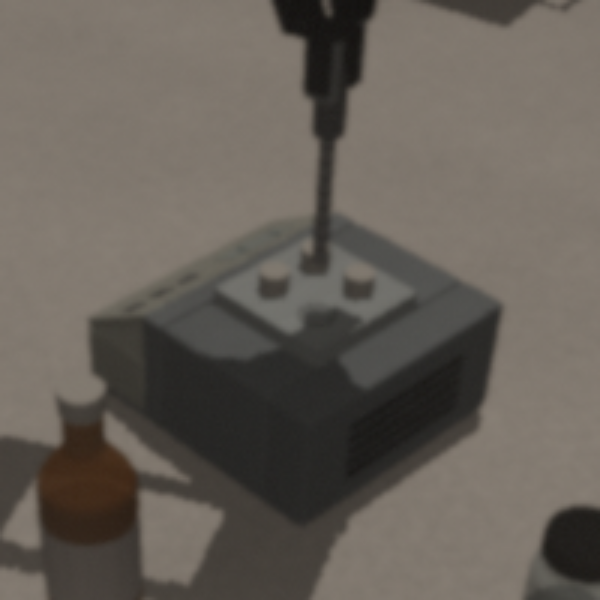

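```bash
python3 - <<'E'
from h import *
for z in(-.004,0,.004):
  print(z,np.round(wproj((.1265,0,z)),1),np.round(wproj((.1265,.004,z)),1), "tip",np.round(wproj((.0855,0,z)),1))
im=cv2.imread("pics/wrist3.png");cv2.imwrite("pics/w3c.png",cv2.resize(im[180:300,270:390],None,fx=5,fy=5,interpolation=2))
E
```

```text
-0.004 [320.6 210.3] [325.5 210.3] tip [320.6 222.6]
0 [320.6 215.1] [325.4 215.1] tip [320.6 228.1]
0.004 [320.6 219.8] [325.4 219.8] tip [320.6 233.5]
```

View pics/w3c.png

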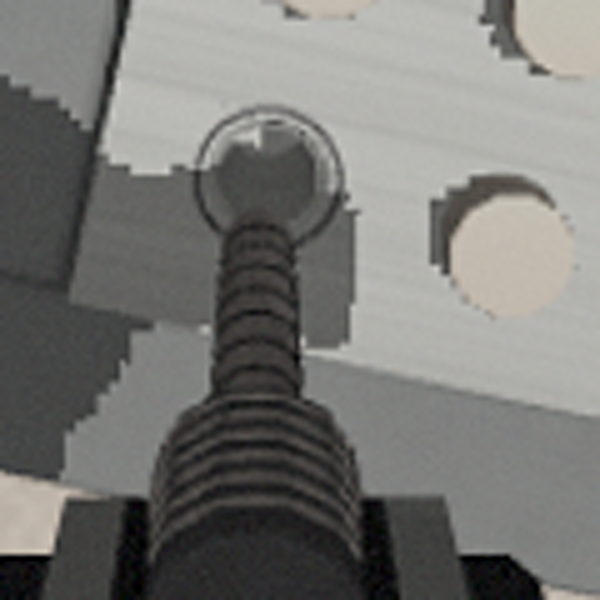

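>>> jog_arm(
  moves=[
    [0.4,1.4,0,0,0,0,0],
    [0,0,-10,0,0,0,0],
    [0,0,-15,0,0,0,0],
    [0,0,-10,0,0,0,0],
    [0,0,-4,0,0,0,0],
    [0,0,-4,0,0,0,0],
    [0,0,-4,0,0,0,0],
    [0,0,-4,0,0,0,0],
    [0,0,0,0,0,0,0],
    [0,0,0,0,0,0,0],
  ],
)

```text
t: 8.45
ee_pos: [0.5229, 0.2289, 0.1804]
ee_rot: [-0.016, 0.707, 0.016, 0.707]
force: [-0.5, 0.1, -1.2]
opening: 0.0173
```

```bash
python3 - <<'E'
from h import *
print(ctrl.get_state()["ee_pos"],ctrl.get_state()["force"])
for n in("wrist",):
  im,d=viewer.get_image(n); cv2.imwrite("pics/w4c.png",cv2.resize(im[180:300,270:390,::-1],None,fx=5,fy=5,interpolation=2))
E
```

```text
[0.52292854 0.22887119 0.18043109] [-0.49208522  0.13690063 -1.1599237 ]
```

View pics/w4c.png

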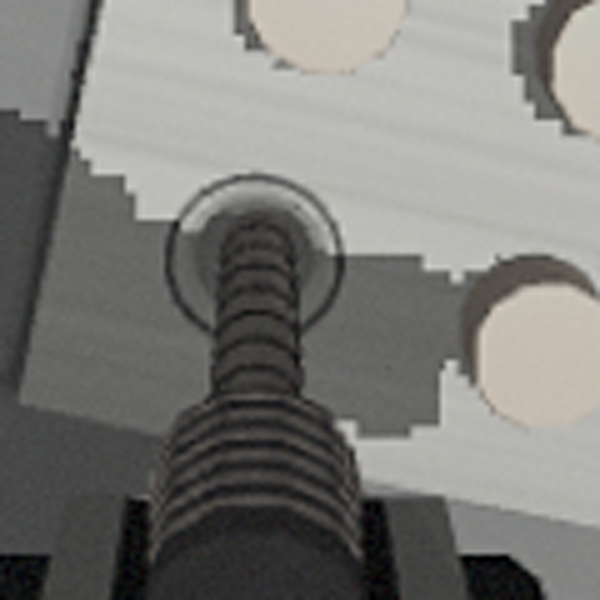

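>>> jog_arm(
  moves=[
    [0,0,-4,0,0,0,0],
    [0,0,-4,0,0,0,0],
    [0,0,-4,0,0,0,0],
    [0,0,-4,0,0,0,0],
    [0,0,-3,0,0,0,0],
    [0,0,-3,0,0,0,0],
    [0,0,-3,0,0,0,0],
    [0,0,-2,0,0,0,0],
    [0,0,-1,0,0,0,0],
    [0,0,0,0,0,0,0],
  ],
)

```text
t: 9.5
ee_pos: [0.5228, 0.2288, 0.1522]
ee_rot: [-0.016, 0.707, 0.016, 0.707]
force: [-1.0, -0.6, -1.4]
opening: 0.0182
```

>>> jog_arm(
  moves=[
    [0,0,-2,0,0,0,0],
    [0,0,-2,0,0,0,0],
    [0,0,-1,0,0,0,0],
    [0,0,-1,0,0,0,0],
    [0,0,-1,0,0,0,0],
    [0,0,-1,0,0,0,0],
    [0,0,-1,0,0,0,0],
    [0,0,-1,0,0,0,0],
    [0,0,0,0,0,0,0],
    [0,0,0,0,0,0,0],
  ],
)

```text
t: 10.5
ee_pos: [0.5228, 0.2289, 0.1424]
ee_rot: [-0.016, 0.707, 0.016, 0.707]
force: [0.6, -0.0, -0.8]
opening: 0.0177
```

Past the 46 mm level (144.5) without contact; on to 56 (134.5).

>>> jog_arm(
  moves=[
    [0,0,-2,0,0,0,0],
    [0,0,-2,0,0,0,0],
    [0,0,-1,0,0,0,0],
    [0,0,-1,0,0,0,0],
    [0,0,-1,0,0,0,0],
    [0,0,-1,0,0,0,0],
    [0,0,-1,0,0,0,0],
    [0,0,-1,0,0,0,0],
    [0,0,0,0,0,0,0],
    [0,0,0,0,0,0,0],
  ],
)

```text
t: 11.5
ee_pos: [0.5245, 0.2292, 0.1344]
ee_rot: [-0.016, 0.705, 0.016, 0.709]
force: [0.2, -0.5, 8.3]
opening: 0.0175
```

>>> jog_arm(
  moves=[
    [0,0,-1,0,0,0,0],
    [0,0,0,0,0,0,0],
    [0,0,0,0,0,0,0],
    [0,0,0,0,0,0,0],
    [0,0,0,0,0,0,0],
    [0,0,0,0,0,0,0],
    [0,0,0,0,0,0,0],
    [0,0,0,0,0,0,0],
    [0,0,0,0,0,0,0],
    [0,0,0,0,0,0,0],
  ],
)

```text
t: 12.5
ee_pos: [0.5252, 0.2293, 0.1344]
ee_rot: [-0.016, 0.705, 0.017, 0.709]
force: [-1.5, -0.3, 11.5]
opening: 0.0177
```

```bash
python3 - <<'E'
from h import *
print(ctrl.get_state()["ee_pos"],ctrl.get_state()["force"])
for n in("wrist","scene"):
  im,d=viewer.get_image(n); r=im[180:300,270:390,::-1] if n=="wrist" else im[50:170,300:420,::-1]
  cv2.imwrite(f"pics/{n}5c.png",cv2.resize(r,None,fx=5,fy=5,interpolation=2))
E
```

```text
[0.5251876  0.22930688 0.13435532] [-1.49259472 -0.33984863 11.46863212]
```

View pics/wrist5c.png

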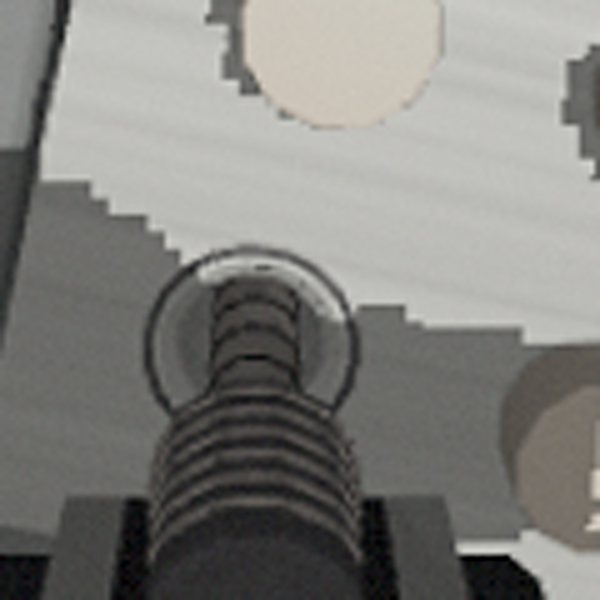

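View pics/scene5c.png

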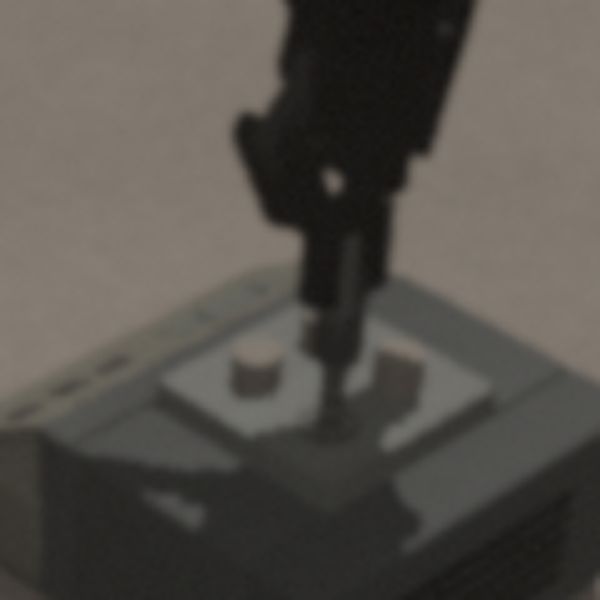

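>>> jog_arm(
  moves=[
    [0,0,5,0,0,0,0],
    [0,0,8,0,0,0,0],
    [0,0,12,0,0,0,0],
    [0,0,15,0,0,0,0],
    [0,0,20,0,0,0,0],
    [0,0,25,0,0,0,0],
    [0,0,25,0,0,0,0],
    [0,0,25,0,0,0,0],
    [0,0,20,0,0,0,0],
    [0,0,8,0,0,0,0],
  ],
)

```text
t: 13.6
ee_pos: [0.5237, 0.2292, 0.2971]
ee_rot: [-0.016, 0.705, 0.017, 0.708]
force: [-0.6, 0.2, -1.3]
opening: 0.0177
```

```bash
python3 - <<'E'
from h import *
print(ctrl.get_state()["ee_pos"],ctrl.get_state()["force"])
for n in("wrist",):
  im,d=viewer.get_image(n); r=im[180:340,250:410,::-1]
  cv2.imwrite(f"pics/{n}6c.png",cv2.resize(r,None,fx=3.7,fy=3.7,interpolation=2))
E
```

```text
[0.52369423 0.22919227 0.29711952] [-0.62600054  0.18883478 -1.26950607]
```

View pics/wrist6c.png

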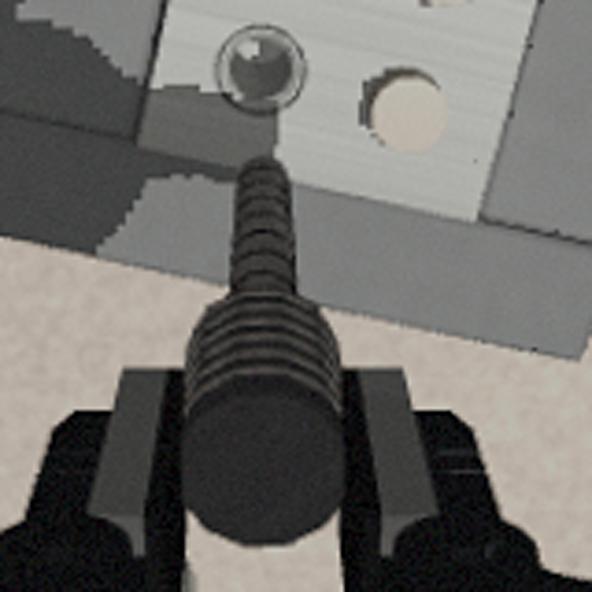

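>>> jog_arm(
  moves=[
    [-2,-20,0,0,0,0,0],
    [-4,-35,0,0,0,0,0],
    [-4,-40,0,0,0,0,0],
    [-4,-40,0,0,0,0,0],
    [-4,-40,0,0,0,0,0],
    [-4,-40,0,0,0,0,0],
    [-4,-40,0,0,0,0,0],
    [-4,-40,0,0,0,0,0],
    [-4,-40,0,0,0,0,0],
    [-4,-40,0,0,0,0,0],
  ],
)

```text
t: 14.65
ee_pos: [0.4838, -0.1474, 0.2933]
ee_rot: [-0.016, 0.708, 0.016, 0.706]
force: [0.8, -0.2, -1.6]
opening: 0.0171
```

>>> jog_arm(
  moves=[
    [-4,-40,0,0,0,0,0],
    [-4,-35,0,0,0,0,0],
    [-4,-22,0,0,0,0,0],
    [-0.7,-12.6,0,0,0,0,0],
    [0,0,-20,0,0,0,0],
    [0,0,-30,0,0,0,0],
    [0,0,-30,0,0,0,0],
    [0,0,-20,0,0,0,0],
    [0,0,0,0,0,0,0],
    [0,0,0,0,0,0,0],
  ],
)

```text
t: 15.65
ee_pos: [0.4723, -0.2552, 0.1943]
ee_rot: [-0.016, 0.707, 0.017, 0.707]
force: [0.3, 0.3, -0.7]
opening: 0.0175
```

```bash
python3 - <<'E'
from h import *
s=ctrl.get_state();print(s["ee_pos"],s["force"],s["ee_rot"])
for n in("wrist",):
  im,d=viewer.get_image(n); r=im[120:340,210:430,::-1]
  cv2.imwrite(f"pics/{n}7c.png",cv2.resize(r,None,fx=2.7,fy=2.7,interpolation=2))
E
```

```text
[ 0.47228949 -0.25521532  0.19432769] [ 0.33276932  0.30312952 -0.69436478] [-0.0159665   0.70706844  0.01652892  0.70677159]
```

View pics/wrist7c.png

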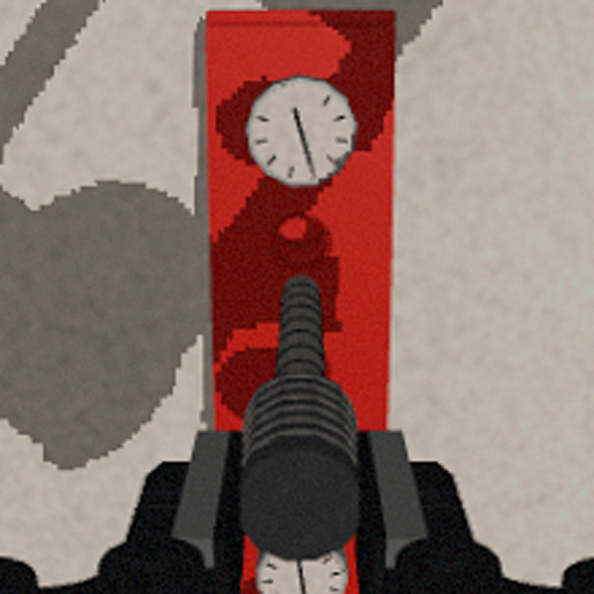

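>>> jog_arm(
  moves=[
    [0,0,-20,0,0,0,0],
    [0,0,-20,0,0,0,0],
    [0,0,-10,0,0,0,0],
    [0,0,-10,0,0,0,0],
    [0,0,-8,0,0,0,0],
    [0,0,-8,0,0,0,0],
    [0,0,-8,0,0,0,0],
    [0,0,-8,0,0,0,0],
    [0,0,0,0,0,0,0],
    [0,0,0,0,0,0,0],
  ],
)

```text
t: 16.7
ee_pos: [0.4721, -0.2558, 0.1022]
ee_rot: [-0.016, 0.707, 0.016, 0.707]
force: [0.1, 0.0, -0.4]
opening: 0.0177
```

Inside the hole without contact; down to the bottom.

>>> jog_arm(
  moves=[
    [0,0,-4,0,0,0,0],
    [0,0,-3,0,0,0,0],
    [0,0,-2,0,0,0,0],
    [0,0,-1,0,0,0,0],
    [0,0,-1,0,0,0,0],
    [0,0,0,0,0,0,0],
    [0,0,0,0,0,0,0],
    [0,0,0,0,0,0,0],
    [0,0,0,0,0,0,0],
    [0,0,0,0,0,0,0],
  ],
)

```text
t: 17.7
ee_pos: [0.4723, -0.2559, 0.0916]
ee_rot: [-0.016, 0.707, 0.016, 0.707]
force: [0.1, -0.3, 1.7]
opening: 0.0175
```

>>> jog_arm(
  moves=[
    [0,0,0,0,0,0,0.3],
    [0,0,0,0,0,0,0.4],
    [0,0,0,0,0,0,0.6],
    [0,0,0,0,0,0,0.6],
    [0,0,0,0,0,0,0.6],
    [0,0,0,0,0,0,0.6],
    [0,0,10,0,0,0,0.6],
    [0,0,20,0,0,0,0.6],
    [0,0,20,0,0,0,0.6],
    [0,0,20,0,0,0,0.6],
  ],
)

```text
t: 18.7
ee_pos: [0.4722, -0.2558, 0.1628]
ee_rot: [-0.016, 0.707, 0.016, 0.707]
force: [-0.2, -0.5, -0.1]
opening: 0.0509
```

>>> jog_arm(
  moves=[
    [0,0,20,0,0,0,0.7],
    [0,0,15,0,0,0,0.7],
    [-10,0,0,0,0,0,0.8],
    [-14,-1,0,0,0,0,0.8],
    [-14,-1,0,0,0,0,0.8],
    [-6,0,0,0,0,0,0.8],
    [0,0,0,0,0,0,0.8],
    [0,0,0,0,0,0,0.8],
    [0,0,0,0,0,0,0.8],
    [0,0,0,0,0,0,0.8],
  ],
)

```text
t: 19.7
ee_pos: [0.4285, -0.2578, 0.1962]
ee_rot: [-0.016, 0.707, 0.016, 0.707]
force: [-0.0, 0.2, -0.1]
opening: 0.0682
```

```bash
python3 - <<'E'
from h import *
s=ctrl.get_state();print(s["ee_pos"],s["force"],s["ee_rot"])
for n in("wrist","scene","top"):
  im,d=viewer.get_image(n); r={"wrist":im,"scene":im[200:400,60:320],"top":im[200:400,400:560]}[n][:,:,::-1]
  cv2.imwrite(f"pics/{n}8c.png",cv2.resize(r,None,fx={"wrist":1,"scene":3,"top":3}[n],fy={"wrist":1,"scene":3,"top":3}[n],interpolation=2)); np.save(f"pics/{n}8.npy",d)
for n in("top","scene"):
  P=cloud(n,np.load(f"pics/{n}8.npy"))
  for q in(-88,-44,0,44,88):
    c=np.array([.5165+q*.000999,-.2535+q*.0000456]); m=(np.hypot(P[...,0]-c[0],P[...,1]-c[1])<.022)&(P[...,2]>.075)&(P[...,2]<.135); Q=P[m]
    if len(Q)<20: continue
    T=Q[Q[:,2]>np.percentile(Q[:,2],85)-.003]; print(n,q,len(T),T.mean(0).round(4))
E
```

```text
[ 0.42851749 -0.25779059  0.19620096] [-0.03463021  0.24217763 -0.14244143] [-0.01605235  0.70687418  0.0161987   0.70697158]
top -88 202 [ 0.4306 -0.2568  0.1185]
top -44 140 [ 0.4718 -0.2558  0.1299]
top 0 256 [ 0.5162 -0.2532  0.1284]
top 44 238 [ 0.5603 -0.2512  0.1084]
top 88 219 [ 0.6038 -0.2492  0.0985]
scene -88 211 [ 0.4299 -0.2574  0.118 ]
scene -44 128 [ 0.4731 -0.2561  0.1297]
scene 0 244 [ 0.5176 -0.2532  0.1282]
scene 44 254 [ 0.5616 -0.2514  0.1081]
scene 88 267 [ 0.6054 -0.2492  0.0981]
```

View pics/wrist8c.png

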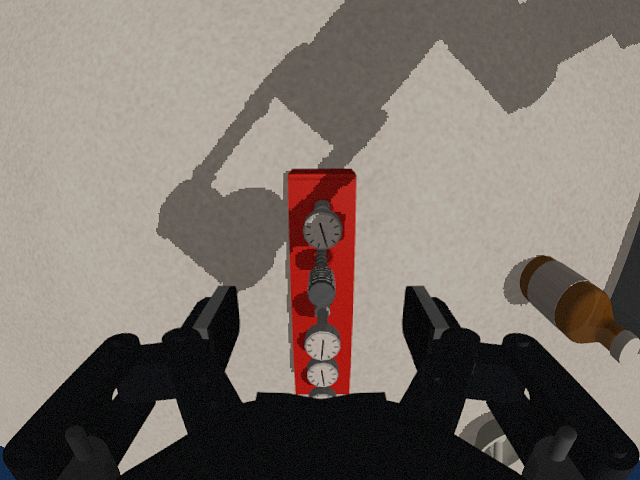

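View pics/scene8c.png

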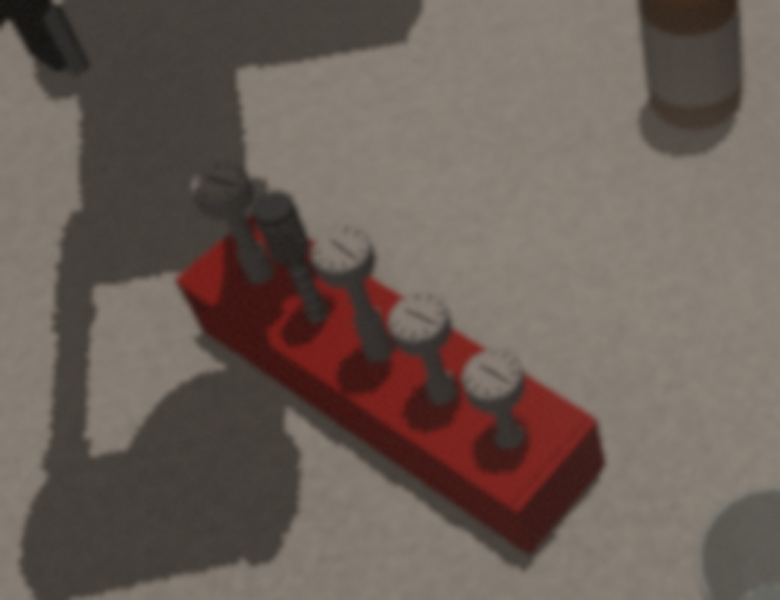

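>>> jog_arm(
  moves=[
    [0.7,0.4,-10,0,0,0,0.8],
    [0,0,-20,0,0,0,0.8],
    [0,0,-20,0,0,0,0.8],
    [0,0,-20,0,0,0,0.8],
    [0,0,-20,0,0,0,0.8],
    [0,0,-10,0,0,0,0.8],
    [0,0,-5,0,0,0,0.8],
    [0,0,0,0,0,0,0.8],
    [0,0,0,0,0,0,0.8],
    [0,0,0,0,0,0,0.8],
  ],
)

```text
t: 20.85
ee_pos: [0.4294, -0.2578, 0.0922]
ee_rot: [-0.016, 0.706, 0.016, 0.707]
force: [0.6, -0.1, 0.9]
opening: 0.0687
```

>>> jog_arm(
  moves=[
    [0,0,0,0,0,0,0.5],
    [0,0,0,0,0,0,0.4],
    [0,0,0,0,0,0,0.3],
    [0,0,0,0,0,0,0.2],
    [0,0,0,0,0,0,0],
    [0,0,0,0,0,0,0],
    [0,0,0,0,0,0,0],
    [0,0,0,0,0,0,0],
    [0,0,0,0,0,0,0],
    [0,0,0,0,0,0,0],
  ],
  force=35,
)

```text
t: 21.85
ee_pos: [0.4288, -0.2573, 0.0913]
ee_rot: [-0.016, 0.707, 0.016, 0.707]
force: [-0.1, 0.5, 0.1]
opening: 0.0001
```

```bash
python3 - <<'E'
from h import *
s=ctrl.get_state();print(s["ee_pos"],s["force"],s["ee_rot"],s["opening"])
im,d=viewer.get_image("wrist"); cv2.imwrite("pics/w9.png",cv2.resize(im[180:380,220:420,::-1],None,fx=3,fy=3,interpolation=2))
E
```

```text
[ 0.42881095 -0.25732446  0.09131692] [-0.05537632  0.45297627  0.1453974 ] [-0.0159712   0.70692016  0.01607359  0.7069303 ] 6.910821317189766e-05
```

View pics/w9.png

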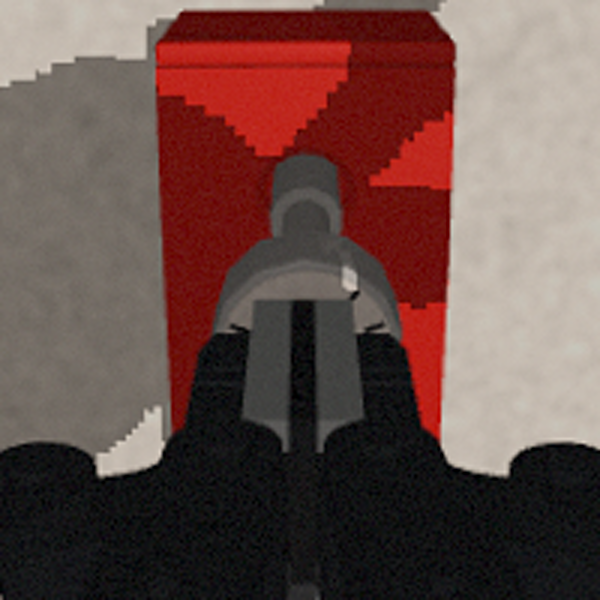

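```bash
python3 - <<'E'
from h import *
print(ctrl.get_state()["tau"])
for n in("scene","top"):
  im,d=viewer.get_image(n); r={"scene":im[200:400,60:260],"top":im[200:400,400:600]}[n][:,:,::-1]
  cv2.imwrite(f"pics/{n}10.png",cv2.resize(r,None,fx=3,fy=3,interpolation=2)); np.save(f"pics/{n}10.npy",d)
for x in (-.0267,-.0127,.045,.029): print(x,[np.round(wproj((x,0,z)),1) for z in(-.014,0,.014)])
E
```

```text
[-2.14927522e-04 -3.65515065e+01 -2.06972980e+01  3.96365767e-04
  7.42135453e-04 -8.43375119e-06]
-0.0267 [array([320.7, 266. ]), array([320.7, 296.5]), array([320.7, 324.7])]
-0.0127 [array([320.7, 254.9]), array([320.7, 283.4]), array([320.7, 310.2])]
0.045 [array([320.6, 223.1]), array([320.6, 245.4]), array([320.6, 266.8])]
0.029 [array([320.6, 230.2]), array([320.6, 254. ]), array([320.6, 276.7])]
```

View pics/scene10.png

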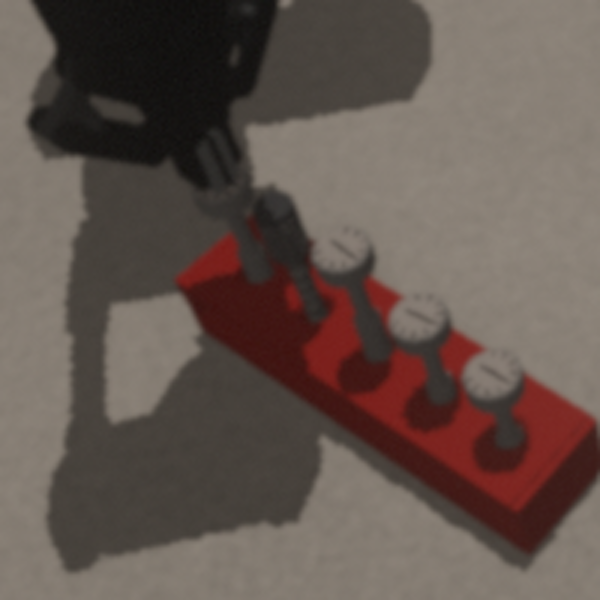

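View pics/top10.png

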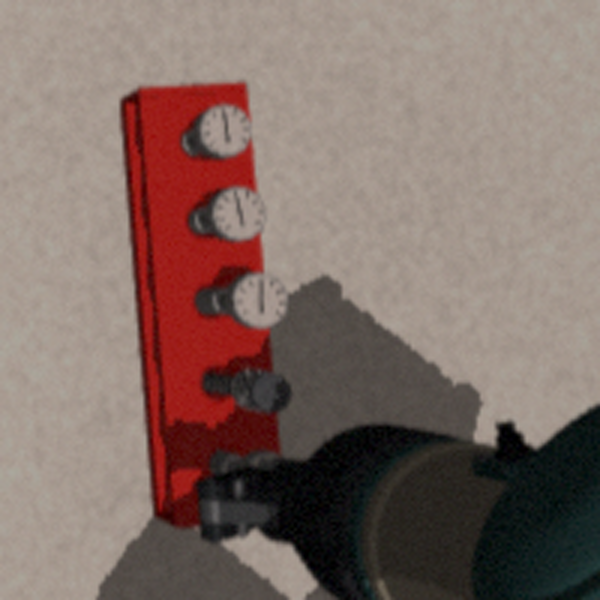

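```bash
cat >> h.py <<'E'
def wcloud(d):
    c=viewer.get_calibration("wrist"); v,u=np.mgrid[0:480,0:640]; x=u-c["cx"]; y=v-c["cy"]; r=np.hypot(x,y)+1e-9; th=r/c["fx"]
    t=np.tan(th)*d; P=np.stack([x/r*t,-y/r*t,-d],-1); T=c["T_tool_cam"]; return P@T[:3,:3].T+T[:3,3]
E
python3 - <<'E'
from h import *
im,d=viewer.get_image("wrist"); P=wcloud(d); np.save("pics/w11.npy",d)
for v in (265,270,275,278,282,290,300,310,320): print(v,[tuple((P[v,u]*1000).round(1)) for u in (310,322,335)], d[v,322])
s=ctrl.get_state(); print(s["ee_pos"])
E
```

```text
265 [(np.float64(-20.2), np.float64(-4.6), np.float64(-12.0)), (np.float64(-23.9), np.float64(0.6), np.float64(-13.4)), (np.float64(-21.0), np.float64(6.2), np.float64(-12.3))] 0.15637435
270 [(np.float64(-25.7), np.float64(-4.5), np.float64(-11.8)), (np.float64(-26.2), np.float64(0.5), np.float64(-12.0)), (np.float64(-25.1), np.float64(6.0), np.float64(-11.6))] 0.15461001
275 [(np.float64(-26.4), np.float64(-4.5), np.float64(-9.8)), (np.float64(-25.2), np.float64(0.6), np.float64(-9.4)), (np.float64(-24.5), np.float64(6.1), np.float64(-9.1))] 0.15622939
278 [(np.float64(-24.8), np.float64(-4.5), np.float64(-7.8)), (np.float64(-26.2), np.float64(0.6), np.float64(-8.4)), (np.float64(-26.1), np.float64(6.0), np.float64(-8.3))] 0.15556806
282 [(np.float64(-35.3), np.float64(-4.2), np.float64(-10.5)), (np.float64(-35.7), np.float64(0.5), np.float64(-10.7)), (np.float64(-35.3), np.float64(5.7), np.float64(-10.5))] 0.14579296
290 [(np.float64(-42.0), np.float64(-4.1), np.float64(-10.1)), (np.float64(-42.0), np.float64(0.5), np.float64(-10.1)), (np.float64(-43.5), np.float64(5.4), np.float64(-10.8))] 0.13990088
300 [(np.float64(-51.4), np.float64(-3.8), np.float64(-10.4)), (np.float64(-51.2), np.float64(0.5), np.float64(-10.4)), (np.float64(-52.2), np.float64(5.0), np.float64(-10.8))] 0.13098358
310 [(np.float64(-57.3), np.float64(-3.7), np.float64(-9.5)), (np.float64(-58.6), np.float64(0.4), np.float64(-10.2)), (np.float64(-58.9), np.float64(4.8), np.float64(-10.3))] 0.123893395
320 [(np.float64(-66.0), np.float64(-3.4), np.float64(-10.5)), (np.float64(-65.3), np.float64(0.4), np.float64(-10.1)), (np.float64(-65.0), np.float64(4.6), np.float64(-9.9))] 0.117494926
[ 0.42883818 -0.25735781  0.09132973]
```

>>> jog_arm(
  moves=[
    [0,0,5,0,0,0,0.3],
    [0,0,5,0,0,0,0.6],
    [0,0,0,0,0,0,0.8],
    [0,0,0,0,0,0,0.8],
    [0,0,0,0,0,0,0.8],
    [0,0,0,0,0,0,0.8],
    [0,0,0,0,0,0,0.8],
    [0,0,0,0,0,0,0.8],
    [0,0,0,0,0,0,0.8],
    [0,0,0,0,0,0,0.8],
  ],
)

```text
t: 23.05
ee_pos: [0.4288, -0.2573, 0.1013]
ee_rot: [-0.016, 0.707, 0.016, 0.707]
force: [-0.3, 0.1, -0.2]
opening: 0.0689
```

>>> jog_arm(
  moves=[
    [0.2,0,-10,0,0,0,0.8],
    [0,0,-10,0,0,0,0.8],
    [0,0,-10,0,0,0,0.8],
    [0,0,-6,0,0,0,0.8],
    [0,0,-3,0,0,0,0.8],
    [0,0,0,0,0,0,0.8],
    [0,0,0,0,0,0,0.8],
    [0,0,0,0,0,0,0.8],
    [0,0,0,0,0,0,0.8],
    [0,0,0,0,0,0,0.8],
  ],
)

```text
t: 24.05
ee_pos: [0.4292, -0.2575, 0.0626]
ee_rot: [-0.016, 0.707, 0.016, 0.707]
force: [0.7, -0.4, -0.9]
opening: 0.0683
```

```bash
python3 - <<'E'
from h import *
s=ctrl.get_state();print(s["ee_pos"],s["force"],s["opening"])
im,d=viewer.get_image("wrist"); P=wcloud(d); cv2.imwrite("pics/w12.png",im[:,:,::-1])
im,d=viewer.get_image("scene"); cv2.imwrite("pics/s12.png",cv2.resize(im[200:400,60:260,::-1],None,fx=3,fy=3,interpolation=2))
E
```

```text
[ 0.42916502 -0.25745982  0.06261501] [ 0.6525893  -0.39620495 -0.85845952] 0.06828413543371821
```

View pics/w12.png

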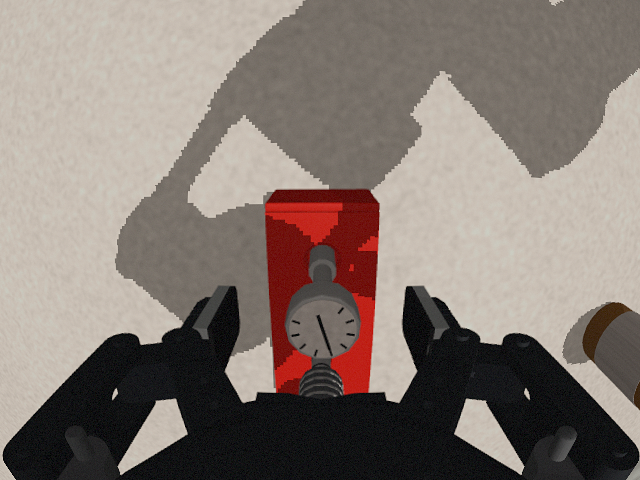

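View pics/s12.png

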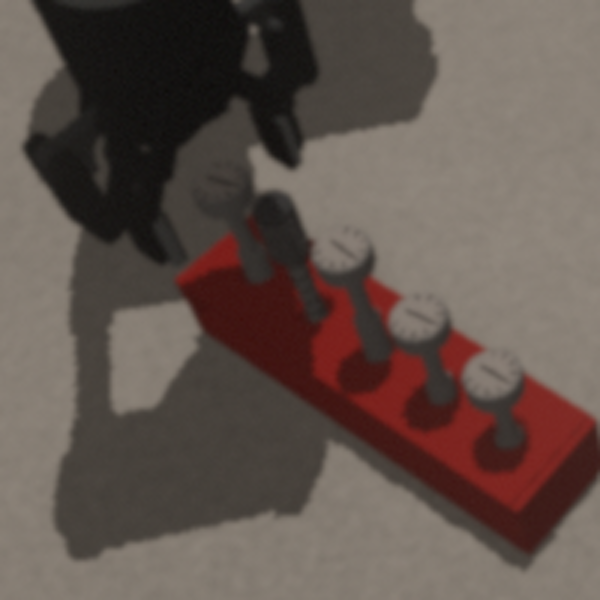

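>>> jog_arm(
  moves=[
    [0,0,0,0,0,0,0.5],
    [0,0,0,0,0,0,0.4],
    [0,0,0,0,0,0,0.3],
    [0,0,0,0,0,0,0.2],
    [0,0,0,0,0,0,0],
    [0,0,0,0,0,0,0],
    [0,0,0,0,0,0,0],
    [0,0,0,0,0,0,0],
    [0,0,0,0,0,0,0],
    [0,0,0,0,0,0,0],
  ],
  force=35,
)

```text
t: 25.15
ee_pos: [0.4291, -0.2574, 0.0625]
ee_rot: [-0.016, 0.707, 0.016, 0.707]
force: [-0.6, -0.3, 1.9]
opening: 0.0268
```

```bash
python3 - <<'E'
from h import *
s=ctrl.get_state();print(s["ee_pos"],s["force"],s["opening"])
im,d=viewer.get_image("wrist"); cv2.imwrite("pics/w13.png",cv2.resize(im[200:400,220:420,::-1],None,fx=3,fy=3,interpolation=2))
E
```

```text
[ 0.42911283 -0.25738759  0.06246057] [-0.61597343 -0.2710728   1.91165417] 0.02679145362153761
```

View pics/w13.png

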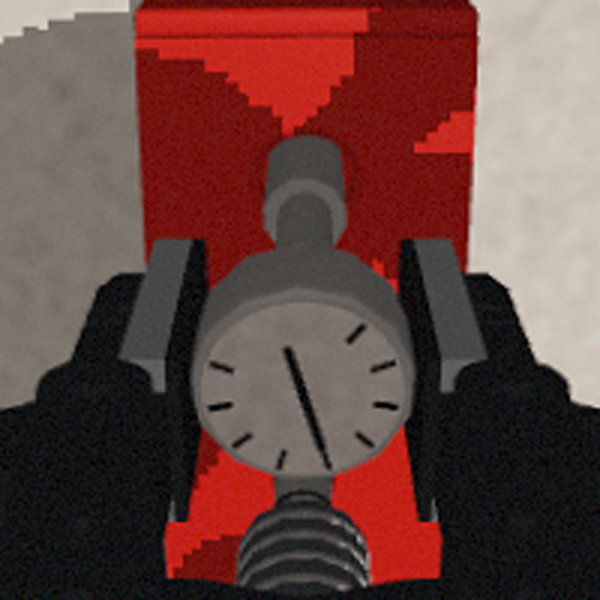

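>>> jog_arm(
  moves=[
    [0,0,5,0,0,0,0],
    [0,0,10,0,0,0,0],
    [0,0,20,0,0,0,0],
    [0,0,25,0,0,0,0],
    [0,0,25,0,0,0,0],
    [0,0,30,0,0,0,0],
    [0,0,30,0,0,0,0],
    [0,0,30,0,0,0,0],
    [0,0,20,0,0,0,0],
    [0,0,5,0,0,0,0],
  ],
)

```text
t: 26.2
ee_pos: [0.43, -0.2582, 0.2655]
ee_rot: [-0.017, 0.705, 0.015, 0.708]
force: [0.9, -0.4, -0.7]
opening: 0.0267
```

```bash
python3 - <<'E'
from h import *
s=ctrl.get_state();print(s["ee_pos"],s["force"],s["opening"])
im,d=viewer.get_image("wrist"); cv2.imwrite("pics/w14.png",cv2.resize(im[200:400,220:420,::-1],None,fx=3,fy=3,interpolation=2))
for x in(.0565,.0065,-.0555): print([np.round(wproj((x,0,z)),1) for z in(-.007,0,.007)])
E
```

```text
[ 0.43000786 -0.25819832  0.26545118] [ 0.90869492 -0.42390652 -0.72970653] 0.026678531300570168
[array([320.6, 229.3]), array([320.6, 239.9]), array([320.6, 250.3])]
[array([320.6, 255.5]), array([320.6, 268.4]), array([320.7, 281. ])]
[array([320.7, 314. ]), array([320.7, 331. ]), array([320.7, 347.2])]
```

View pics/w14.png

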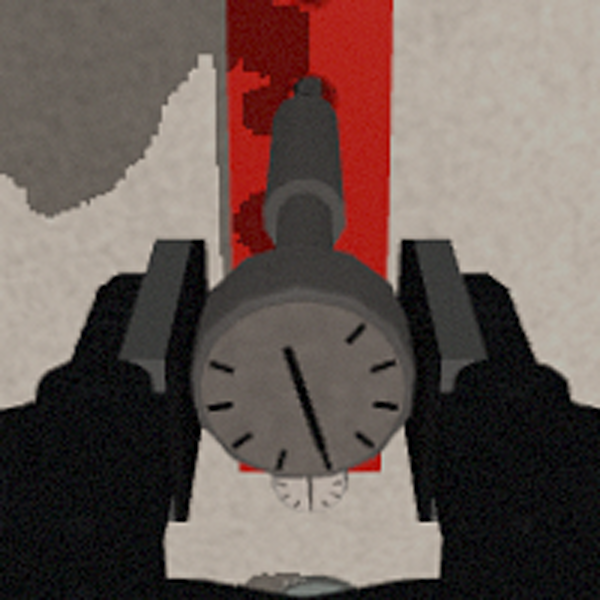

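```bash
python3 - <<'E'
import cv2
im=cv2.imread("pics/w14.png"); cv2.imwrite("pics/w14z.png",cv2.resize(im[40:240,210:410],None,fx=3,fy=3,interpolation=2))
E
```

```text
(no output)
```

View pics/w14z.png

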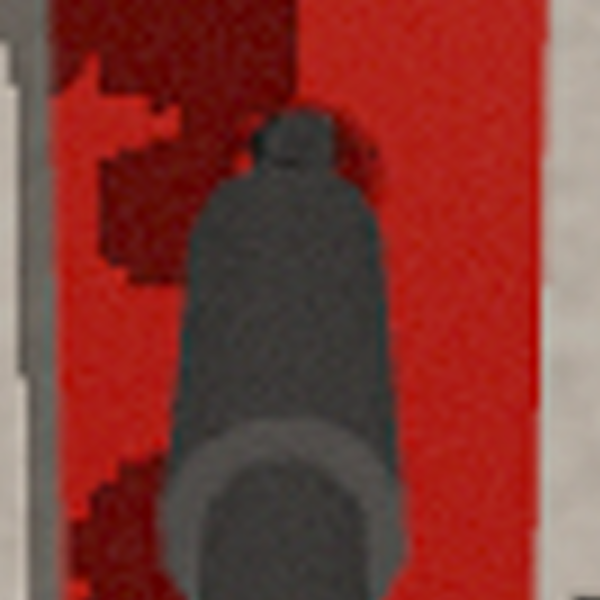

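>>> jog_arm(
  moves=[
    [4,20,0,0,0,0,0],
    [7,35,0,0,0,0,0],
    [8,40,0,0,0,0,0],
    [8,40,0,0,0,0,0],
    [8,40,0,0,0,0,0],
    [8,40,0,0,0,0,0],
    [8,40,0,0,0,0,0],
    [8,40,0,0,0,0,0],
    [8,40,0,0,0,0,0],
    [8,40,0,0,0,0,0],
  ],
)

```text
t: 27.25
ee_pos: [0.5031, 0.1192, 0.2608]
ee_rot: [-0.016, 0.708, 0.016, 0.706]
force: [0.6, 0.2, -1.1]
opening: 0.0265
```

>>> jog_arm(
  moves=[
    [8,40,0,0,0,0,0],
    [7,35,0,0,0,0,0],
    [3.8,24,0,0,0,0,0],
    [0,12,0,0,0,0,0],
    [0,0,-15,0,0,0,0],
    [0,0,-25,0,0,0,0],
    [0,0,-15,0,0,0,0],
    [0,0,-5,0,0,0,0],
    [0,0,0,0,0,0,0],
    [0,0,0,0,0,0,0],
  ],
)

```text
t: 28.25
ee_pos: [0.5232, 0.2284, 0.2029]
ee_rot: [-0.016, 0.707, 0.016, 0.707]
force: [0.4, 0.1, 0.2]
opening: 0.0268
```

```bash
python3 - <<'E'
from h import *
s=ctrl.get_state();print(s["ee_pos"],s["force"],s["opening"],s["ee_rot"])
im,d=viewer.get_image("wrist"); cv2.imwrite("pics/w15.png",cv2.resize(im[180:300,260:380,::-1],None,fx=5,fy=5,interpolation=2))
x=s["ee_pos"][2]-.105
for z in(-.008,0,.008): print(np.round(wproj((x,0,z)),1))
E
```

```text
[0.52316694 0.2283695  0.20290708] [0.42788104 0.10773439 0.24121201] 0.026831857765130144 [-0.01581992  0.70662584  0.01592585  0.70723123]
[320.6 213.3]
[320.6 223.7]
[320.6 234. ]
```

View pics/w15.png

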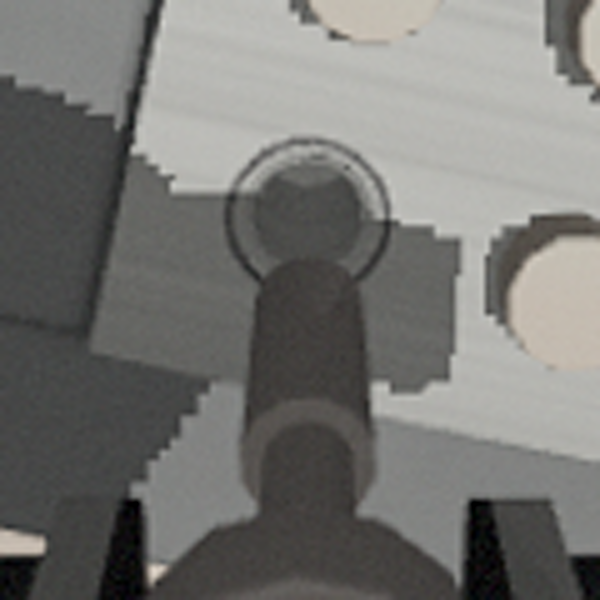

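>>> jog_arm(
  moves=[
    [0,0,-10,0,0,0,0],
    [0,0,-10,0,0,0,0],
    [0,0,-10,0,0,0,0],
    [0,0,-5,0,0,0,0],
    [0,0,-3,0,0,0,0],
    [0,0,-2,0,0,0,0],
    [0,0,-2,0,0,0,0],
    [0,0,-2,0,0,0,0],
    [0,0,0,0,0,0,0],
    [0,0,0,0,0,0,0],
  ],
)

```text
t: 29.3
ee_pos: [0.5229, 0.2287, 0.1585]
ee_rot: [-0.016, 0.707, 0.016, 0.707]
force: [0.5, 0.4, -1.1]
opening: 0.0265
```

```bash
python3 - <<'E'
from h import *
s=ctrl.get_state();print(s["ee_pos"],s["force"],s["opening"],s["ee_rot"])
im,d=viewer.get_image("wrist"); cv2.imwrite("pics/w16.png",cv2.resize(im[200:320,260:380,::-1],None,fx=5,fy=5,interpolation=2))
x=s["ee_pos"][2]-.105
for z in(-.008,0,.008): print(np.round(wproj((x,0,z)),1))
E
```

```text
[0.52291164 0.22866105 0.15847661] [ 0.47533274  0.35606287 -1.13357672] 0.02653589333274675 [-0.01596147  0.70681973  0.01606848  0.70703105]
[320.6 229.1]
[320.6 241.3]
[320.6 253.3]
```

View pics/w16.png

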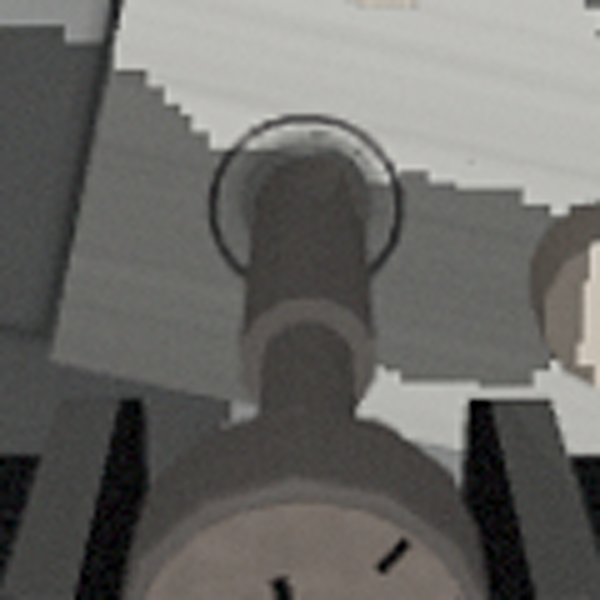

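>>> jog_arm(
  moves=[
    [0,-0.3,-2,0,0,0,0],
    [0,0,-2,0,0,0,0],
    [0,0,-2,0,0,0,0],
    [0,0,-2,0,0,0,0],
    [0,0,-2,0,0,0,0],
    [0,0,-2,0,0,0,0],
    [0,0,-3,0,0,0,0],
    [0,0,-3,0,0,0,0],
    [0,0,0,0,0,0,0],
    [0,0,0,0,0,0,0],
  ],
)

```text
t: 30.35
ee_pos: [0.5228, 0.2283, 0.1402]
ee_rot: [-0.016, 0.707, 0.016, 0.707]
force: [0.5, 0.1, -0.7]
opening: 0.0268
```

>>> jog_arm(
  moves=[
    [0,0,-4,0,0,0,0],
    [0,0,-4,0,0,0,0],
    [0,0,-4,0,0,0,0],
    [0,0,-4,0,0,0,0],
    [0,0,-4,0,0,0,0],
    [0,0,-4,0,0,0,0],
    [0,0,-4,0,0,0,0],
    [0,0,-4,0,0,0,0],
    [0,0,0,0,0,0,0],
    [0,0,0,0,0,0,0],
  ],
)

```text
t: 31.35
ee_pos: [0.5228, 0.2284, 0.1082]
ee_rot: [-0.016, 0.707, 0.016, 0.707]
force: [0.3, -0.6, -0.5]
opening: 0.0265
```

>>> jog_arm(
  moves=[
    [0,0,-1,0,0,0,0],
    [0,0,-1,0,0,0,0],
    [0,0,-0.5,0,0,0,0],
    [0,0,-0.5,0,0,0,0],
    [0,0,0,0,0,0,0],
    [0,0,0,0,0,0,0],
    [0,0,0,0,0,0,0],
    [0,0,0,0,0,0,0],
    [0,0,0,0,0,0,0],
    [0,0,0,0,0,0,0],
  ],
)

```text
t: 32.35
ee_pos: [0.523, 0.2284, 0.1055]
ee_rot: [-0.016, 0.707, 0.016, 0.707]
force: [0.5, 0.7, 2.1]
opening: 0.0264
```

```bash
python3 - <<'E'
from h import *
s=ctrl.get_state();print(s["ee_pos"],s["force"],s["opening"],s["ee_rot"])
im,d=viewer.get_image("wrist"); cv2.imwrite("pics/w17.png",cv2.resize(im[200:400,220:420,::-1],None,fx=3,fy=3,interpolation=2))
E
```

```text
[0.52295083 0.22838268 0.10547799] [0.49281648 0.74928815 2.12140423] 0.026373744709588046 [-0.01596707  0.70680031  0.01608479  0.70704996]
```

View pics/w17.png

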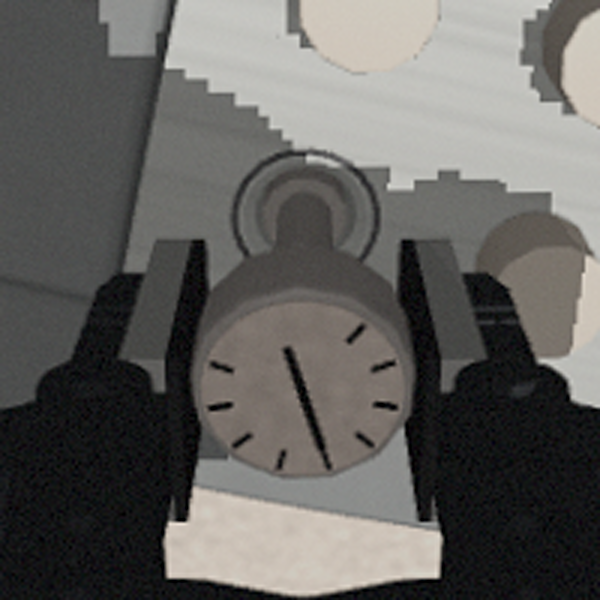

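>>> jog_arm(
  moves=[
    [0,0,0,0,0,0,0.38],
    [0,0,0,0,0,0,0.45],
    [0,0,0,0,0,0,0.6],
    [0,0,0,0,0,0,0.6],
    [0,0,0,0,0,0,0.6],
    [0,0,0,0,0,0,0.6],
    [0,0,5,0,0,0,0.6],
    [0,0,10,0,0,0,0.6],
    [0,0,20,0,0,0,0.6],
    [0,0,25,0,0,0,0.6],
  ],
)

```text
t: 33.4
ee_pos: [0.5223, 0.2282, 0.166]
ee_rot: [-0.016, 0.707, 0.016, 0.706]
force: [0.4, 0.1, -0.2]
opening: 0.0513
```

>>> jog_arm(
  moves=[
    [0,0,30,0,0,0,0.6],
    [0,0,30,0,0,0,0.6],
    [0,0,30,0,0,0,0.6],
    [-20,0,20,0,0,0,0.6],
    [-40,0,0,0,0,0,0.6],
    [-40,0,0,0,0,0,0.6],
    [-40,0,0,0,0,0,0.6],
    [-20,0,0,0,0,0,0.6],
    [0,0,0,0,0,0,0.6],
    [0,0,0,0,0,0,0.6],
  ],
)

```text
t: 34.4
ee_pos: [0.364, 0.2287, 0.2762]
ee_rot: [-0.016, 0.706, 0.016, 0.708]
force: [0.4, -0.8, -0.4]
opening: 0.0515
```

```bash
python3 - <<'E'
from h import *
s=ctrl.get_state();print(s["ee_pos"],s["force"],s["opening"])
for n in("scene","top"):
  im,d=viewer.get_image(n); cv2.imwrite(f"pics/{n}18.png",im[:,:,::-1]); P=cloud(n,d)
  if n=="scene": cv2.imwrite("pics/s18.png",cv2.resize(im[30:230,270:470,::-1],None,fx=3,fy=3,interpolation=2))
  c=[.5228,.2284]; Q=P[(np.hypot(P[...,0]-c[0],P[...,1]-c[1])<.022)&(P[...,2]>.145)&(P[...,2]<.18)]
  print(n,len(Q),np.median(Q,0) if len(Q) else "")
  for q in(-44,0,44,88):
    c=np.array([.5165+q*.000999,-.2535+q*.0000456]); m=(np.hypot(P[...,0]-c[0],P[...,1]-c[1])<.022)&(P[...,2]>.075)&(P[...,2]<.135); Q=P[m]
    if len(Q)<20: continue
    T=Q[Q[:,2]>np.percentile(Q[:,2],85)-.003]; print(n,q,len(T),T.mean(0).round(4))
im,d=viewer.get_image("wrist"); cv2.imwrite("pics/w18.png",im[:,:,::-1])
E
```

```text
[0.3640029  0.22866976 0.27619641] [ 0.35245276 -0.80869803 -0.42176775] 0.051497491262441936
scene 173 [0.52527068 0.22253521 0.16014931]
scene -44 127 [ 0.4733 -0.2563  0.1295]
scene 0 253 [ 0.5179 -0.2532  0.1281]
scene 44 253 [ 0.5615 -0.2514  0.1082]
scene 88 264 [ 0.6053 -0.2491  0.0982]
top 335 [0.52292036 0.22529594 0.16023902]
top -44 136 [ 0.4715 -0.2559  0.13  ]
top 0 261 [ 0.5161 -0.2533  0.1283]
top 44 227 [ 0.5603 -0.2513  0.1085]
top 88 217 [ 0.604  -0.2489  0.0985]
```

View pics/s18.png

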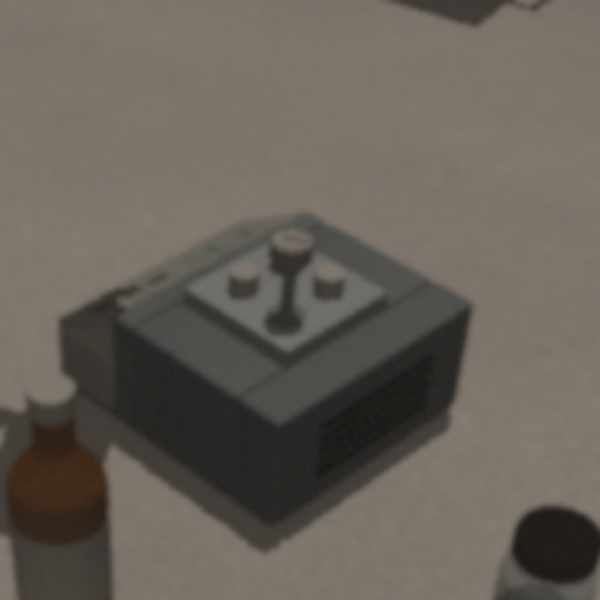

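View pics/scene18.png

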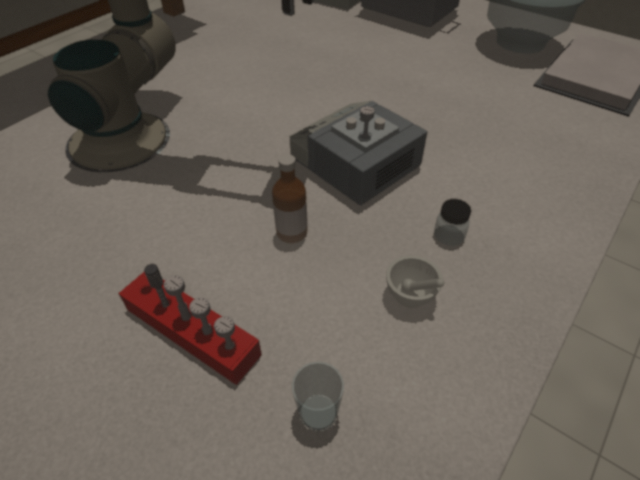

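View pics/w18.png

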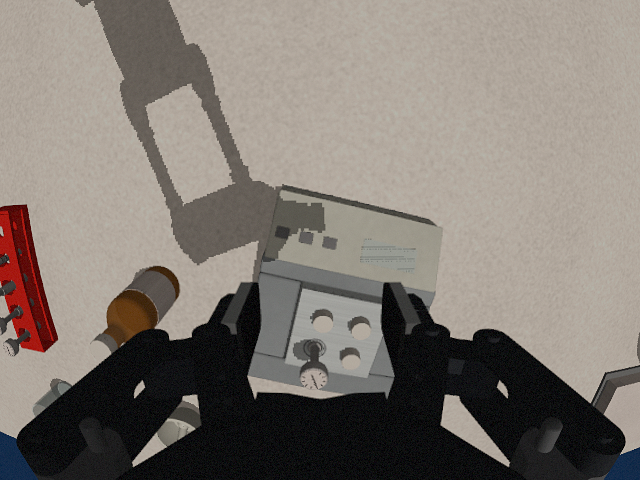

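```bash
python3 - <<'E'
from h import *
im=cv2.imread("pics/top18.png"); 
r=im[270:325,130:205]; cv2.imwrite("pics/t18.png",cv2.resize(r,None,fx=8,fy=8,interpolation=2))
print(proj("top",(.5226,.2275,.161)),proj("top",(.5226,.2275,.105)))
im=cv2.imread("pics/scene18.png"); r=im[90:150,330:400]; cv2.imwrite("pics/s18z.png",cv2.resize(r,None,fx=8,fy=8,interpolation=2))
print(proj("scene",(.5226,.2275,.161)),proj("scene",(.5226,.2275,.105)))
E
```

```text
(np.float64(154.13846832459038), np.float64(296.2502948686189)) (np.float64(166.46409643080648), np.float64(296.6910548784493))
(np.float64(366.3781848797387), np.float64(109.96055577008306)) (np.float64(364.55157664202267), np.float64(134.73557130535102))
```

View pics/t18.png

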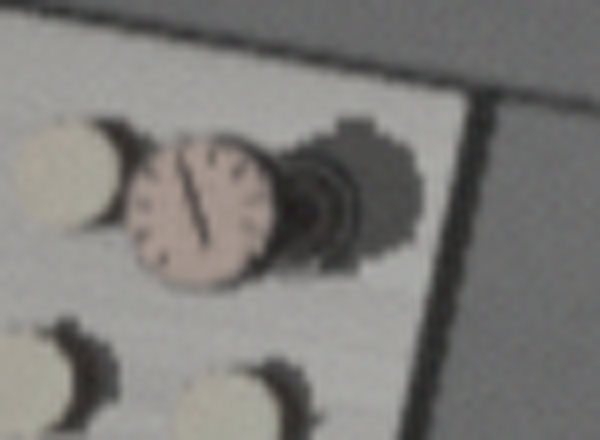

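View pics/s18z.png

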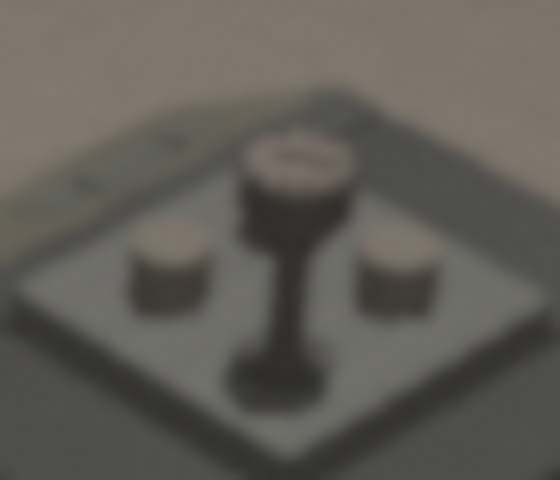

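```bash
python3 - <<'E'
from cell import ctrl
ctrl.job_done()
print(ctrl.get_state()["t"])
E
```

```text
the job is handed in; nothing more can be done
the job is handed in; nothing more can be done
```

The depth rod bottomed in the well at about 56 mm, so I put the 56 mm thermometer in and let it go. The job is handed in, at about 35 s on the robot's clock.

**Probing:** While lowering, the rod met nothing at 36 or 46 mm and stopped at 56.1 mm. Pressing 1 mm further raised the force from 8 to 11 N with no more descent. I then stood the rod back upright in its own rack hole before taking any thermometer.

**Seating:** The thermometer touched bottom at the height expected, with about 3 N more force than before contact. The last picture before release shows the shoulder level with the block's face.

**Last checks:**
- **Thermometer:** its dial top measures 160 mm, against 161 mm expected. It leans about 1° in the loose bore.
- **Rack:** the rod and the other three thermometers stand upright where they were.
- **Other objects:** the sample tubes, bottle, mortar, beaker and jar look unmoved in the final pictures. I did not measure them.

**Disagreements:**
- **Fingertips:** the wrist camera shows the fingertips ending about 33 mm short of the stated tool point. The first attempt to grip the thermometer therefore closed on air above its dial and disturbed nothing. I regripped lower using the camera.
- **Rod grip:** for the same reason the rod was held only near the top of its handle. The depth reading was measured against its position in the rack, so it is not affected.
- **Well position:** the wrist camera put the well about 1 to 2 mm off the top camera in y. I followed the wrist camera, and the thermometer met no resistance going in.

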